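# Turn the full bin and stack the empty one on it

### The arm

A 6-joint arm with a two-finger parallel gripper is mounted at the origin on a cart in front of the work surface, level with it; the furniture and walls round the work are solid. World frame = base frame: x ahead of the robot, y to its left, z up, the work surface at z = 0. Lengths are in mm, angles in rad, forces in N, time in s.
With the tool pointing down it reaches from about 350 to 775 mm from the base axis. Payload 7.3 kg.
Tool frame: the origin (TCP) lies midway between the tips of the shut fingers; the grasp point (between the pads) lies 19 mm behind it; x points along the fingers, z is the direction in which the jaws open and shut, and the axes are right-handed (so a half turn about x gives the same grasp; the last joint's range is limited). The gripper opens to 92 mm and grips with 3 to 60 N. Pads are 19 mm wide; open, the fingers measure 130 mm over their backs; the gripper's body (75 mm by 190 mm) begins 47 mm behind the grasp point.
Start: joints at [1.034, 0.342, 1.524, -0, 1.275, -0.146], TCP at [199.975, 485.443, 226.741] pointing down, gripper open.
Joint ranges: [-2.53, 2.53], [-0.77, 2.02], [0.04, 2.7], [-1, 4.14], [0.28, 2.66], [-3.11, 3.11]. Speed limits (rad/s): [2.57, 2.57, 3.14, 3.14, 3.14, 3.14].

### API

Orientations are given as [roll, pitch, yaw] about the fixed x, y, z axes, in that order (R = Rz(yaw) Ry(pitch) Rx(roll)).
In Python, from plant import monitor, optics, close_job gives the robot as it stands.
- The arm moves only by the tool send_rows, never from a script. Its argument "commands" is a list that holds one entry, the list of rows, each a list of 5 numbers: the shift along the tool's x, y, z in m, then the turn about the tool's x in degrees, then the finger opening in m, from 0 to 0.0918. A call has 1 to 10 rows; each row shifts and turns the pose as measured when the row begins, along the tool's axes as they then stand; what a row does not reach is not made up. A row lasts 1/12 s, in which the tool goes at most 41.7 mm and 7.16 degrees, less where a joint would pass 70% of its speed; a pose out of reach is approached as far as the arm can. A call with a gripper value outside its range is refused whole. The fingers move at their own pace and stop on an object; the grip force is fixed at half the most. Time passes only in rows, so rows that do not move let the fingers close. It gives the time, the measured TCP pose, the force and the opening at its end, in the units of the state.
- monitor.get_obs(): the state, without advancing time (a new reading comes with each control period).
- optics.capture(name): name is "scene" or "side" or "wrist"; returns a dict with "color" (480x640x3 uint8, blue, green, red), "camera_matrix" (3x3 intrinsics, pixels), "k1" (the pictures are not rectified: a ray, as slopes to the right and down, at radius r is drawn at 1 + k1 r^2 times it, then the intrinsics apply), "camera_from_world" (4x4, takes a point from world to camera coordinates); the wrist camera has in their place "T_tool_cam" (4x4, takes a point from camera to tool coordinates, whose origin is the TCP and whose axes are the tool frame's). Camera axes: x right, y down, z forward; pixel columns grow to the right and rows downward; lengths in mm; the calibration is good to about 2 mm. A picture is of the moment at which its call begins: read the wrist's pose just before it. There is no depth.
- close_job(): hands the job in, once; it reports no verdict.
The state is a dict: "time": time; "joint_positions": joint angles; "dq": joint speeds; "tau": joint torques, N m; "tool_pos": TCP position; "tcp_rot": TCP orientation; "contact_force": force on the tool from outside, world axes, zero at the start; "moment": the same for the moment, N m; "grip_width": finger opening in mm.
Only numpy, scipy, OpenCV 4.12 (cv2) and the standard library are available. Lean on these libraries where they do the work, as an engineer would, in place of code of your own. Each camera call takes 0.05 s, during which the arm holds its last target.

### The job

Stack the empty white storage bin on the one that holds the two tins. First push the full bin round on the worktop, without lifting or tipping it, until its low cut-away front squarely faces the front edge of the worktop; then gently set the empty bin on top, turned the opposite way round, so that it stands level on the lower bin's ledges instead of nesting down on to the tins. Leave everything else where it is.

Things in the scene. Friction and masses are not known exactly. Their poses are not given: they have to be found in the camera images.
- full_bin: bin holding two tins: white plastic, open on top, 208 mm long (own x), 160 wide (own y) over the rim, 100 high; walls 4 mm, upright in the top 26 mm, below tapering to the 176 x 126 mm bottom, 4 mm thick. Origin: centre of the underside, z up. 0.75 kg with the tins, friction about 0.6. Tins reach 62 mm up, so fingertips can go 30 mm below the rim inside and push a wall outward.
- empty_bin: the empty bin, 0.22 kg, in every way the same as the full bin (see there and the points below) but with nothing in it; origin at the centre of its underside, z up.
- full_front (a point): middle of the full bin's cut-away front, at own x = -92, y = 0, z = 30 mm. This end wall is only 30 mm high between two corner shoulders, each 25 mm wide at the rim; the other end (+x) and the long walls have full height.
- empty_front (a point): the same point of the empty bin: middle of its cut-away front, at own x = -92, y = 0, z = 30 mm.
- full_ledge (a point): one of the full bin's 4 ledges, 90 mm above its underside: flat tops of upright ribs inside the long walls, at own x = -62 and +32 mm, y = +-61 mm, 24 mm wide (38 at the foot), reaching in to 51 mm from the middle plane (40 at the foot). Outside, each rib is a groove open at the bottom.
- empty_rim (a point): top of the rim of the empty bin's +y long wall, at own x = -15, y = 75.5, z = 100 mm, midway between its ribs (60 mm free there; the -y wall is its mirror image). Wall and rim are 9 mm thick over the top 24 mm; a firm pinch holds the bin. Turned alike, bins nest; turned half round, the upper one sinks 10 mm inside the lower rim (6 mm play each way) and stands on the ledges.
- worktop (a point): a point on the worktop surface near its back, 0.42 m from its front edge; its x axis points straight from the front edge (the robot's side) to the back, its y axis to the left.
- tin_a: soup tin in the full bin, 75 mm across, 58 mm high, 0.26 kg, origin at the centre of its underside.
- tin_b: soup tin in the full bin, 75 mm across, 58 mm high, 0.26 kg, origin at the centre of its underside.
- honey_jar: bystander to be left alone: honey jar, 62 mm wide, 86 mm high; origin at the centre of its underside.
- spice_a: bystander to be left alone: round spice jar with dark cap, 41 mm across, 105 mm high; origin at the centre of its underside.
- spice_b: bystander to be left alone: round spice jar with dark cap, 41 mm across, 105 mm high; origin at the centre of its underside.
- mug: bystander to be left alone: striped mug, 84 mm across, 91 mm high, handle towards its own +y to 80 mm from the middle; origin at the centre of its underside.
- espresso_cup: bystander to be left alone: small cup, 62 mm across, 51 mm high; origin at the centre of its underside.
- gas_lighter: bystander to be left alone: long gas lighter lying flat, 243 mm along its own x, 28 mm high; origin at the centre of its underside.
- pepper_mill: bystander to be left alone: wooden pepper mill, 58 mm across, 160 mm high; origin at the centre of its underside.
- tea_tin: bystander to be left alone: square canister with wooden lid, 87 mm wide, 120 mm high; origin at the centre of its underside.
- mug_plain: bystander to be left alone: larger striped mug, 86 mm across, 101 mm high, handle towards its own +y to 75 mm from the middle; origin at the centre of its underside.
- sugar_tin: bystander to be left alone: square canister with wooden lid, 87 mm wide, 120 mm high; origin at the centre of its underside.
- kettle: fixed steel kettle on its base, about 204 x 146 mm, top 235 mm above the worktop, origin at the middle of its underside.

How it is judged (in metres and radians):
On the way:
1. the full bin has been turned on the worktop so that its cut-away front faces the front edge (angle between the x axis of full_bin and the x axis of worktop, either way round below 0.25 rad and x of worktop in the frame of full_bin above 0 m and height (world z) of full_bin below 0.006 m and angle between full_bin's own z axis and vertical below 0.04 rad), for 0.2 s.
At the end, for the whole second after the job is handed in: Full bin flat on the worktop, cut-away facing the front edge within 0.25 rad, tins upright in it; empty bin level on its ledges (undersides 86 to 95 mm apart, centred within 11 mm each way), turned half round against it within 0.12 rad, released and at rest (all of step 1 and z of empty_bin in the frame of full_bin between 0.086 and 0.095 m and x of empty_bin in the frame of full_bin between -0.011 and 0.011 m and y of empty_bin in the frame of full_bin between -0.011 and 0.011 m and x of empty_front in the frame of full_bin above 0.06 m and angle between the x axis of empty_bin and the x axis of full_bin, either way round below 0.12 rad and angle between empty_bin's own z axis and vertical below 0.04 rad and linear speed of each of empty_bin, full_bin below 0.01 m/s and angle between each of tin_a, tin_b's own z axis and vertical below 0.1 rad and z of each of tin_a, tin_b in the frame of full_bin below 0.012 m and horizontal distance between each of tin_a, tin_b and full_bin below 0.06 m); the robot touches nothing.
It fails at once if the full bin is lifted more than 15 mm or tipped by more than 0.15 rad (height (world z) of full_bin above 0.015 m or angle between full_bin's own z axis and vertical above 0.15 rad).
It fails at once if the empty bin is dropped on to the full one (it comes down on it faster than 0.5 m/s) or pressed on it with more than 60 N (contact force between empty_bin and full_bin above 60 N or (linear speed of empty_bin above 0.5 m/s and horizontal distance between empty_bin and full_bin below 0.06 m and z of empty_bin in the frame of full_bin below 0.13 m)).
It fails at once if a bystander is moved by more than 30 mm or tipped over (distance of any of honey_jar, spice_a, spice_b, mug, espresso_cup, gas_lighter, pepper_mill, tea_tin, mug_plain, sugar_tin from where it was at the start of the episode above 0.03 m or angle between any of honey_jar, spice_a, spice_b, mug, espresso_cup, gas_lighter, pepper_mill, tea_tin, mug_plain, sugar_tin's own z axis and vertical above 0.35 rad).
It also fails if it takes over 72 s, if anything falls off the work surface, if the arm or the gripper's body presses on something with over 40 N, if the wrist force passes 120 N, or if a joint passes its speed limit or range.

## Working session

There is one attempt and no reset: what is moved stays moved. The work goes in short steps, Python scripts to look and compute and a tool call to move; the robot and the scene stay as the last step left them, time stands still between calls to the robot, and variables do not carry over. Pictures are saved under pics/ and viewed, and the job is handed in when it is done.

Besides the shell and the picture viewer there is one more tool, called after "Request:" as a command line: name --argument value ..., lists and objects as JSON in quotes. send_rows: Moves the arm, as the interface text tells. Its arguments: {"type":"object","properties":{"commands":{"type":"array","items":{"type":"array","items":{"type":"array","items":{"type":"number"}}}}},"required":["commands"]}

```bash
ls; mkdir -p pics; cat > h.py <<'E'
import numpy as np,cv2
from plant import monitor, optics
from scipy.spatial.transform import Rotation as R
def cap(n,f):
    d=optics.capture(n); cv2.imwrite('pics/'+f,d['color']); 
    return d
E
python3 - <<'E'
from h import *
print(monitor.get_obs())
import pickle
for n in ['scene','side','wrist']:
    d=cap(n,n+'0.png'); pickle.dump(d,open(n+'0.pkl','wb'))
    print({k:v for k,v in d.items() if k!='color'})
E
```

```text
pics
{'time': 0.0, 'joint_positions': array([ 1.03398450e+00,  3.42748427e-01,  1.52500833e+00, -2.55085578e-05,
        1.27540287e+00, -1.45982706e-01]), 'dq': array([-0.00166339,  0.00061998, -0.00202829, -0.00046945,  0.00042843,
        0.00113533]), 'tau': array([-2.00930222e-04, -4.31235301e+01, -2.44222283e+01,  7.18464120e-02,
        5.57242404e-02, -6.44187321e-05]), 'tool_pos': array([199.7699384 , 485.06801374, 226.03465963]), 'tcp_rot': array([ 3.01117513,  1.56922917, -2.09203553]), 'contact_force': array([-0.44178149,  0.02238172,  0.15205656]), 'moment': array([ 0.0047788 ,  0.00567386, -0.00458827]), 'grip_width': 92.00059278582138}
{'camera_matrix': array([[526.65037603,   0.        , 317.89362614],
       [  0.        , 526.65037603, 251.02225703],
       [  0.        ,   0.        ,   1.        ]]), 'k1': -0.1028975346536852, 'camera_from_world': array([[-5.19532694e-01, -8.54323918e-01, -1.47113513e-02,
         1.72785038e+02],
       [-4.95424656e-01,  3.15216809e-01, -8.09439790e-01,
         3.87773634e+02],
       [ 6.96161038e-01, -4.13242069e-01, -5.87018
[... 542 characters left out ...]
13308340e-01, -6.25703044e-01,
         1.28631383e+03],
       [ 0.00000000e+00,  0.00000000e+00,  0.00000000e+00,
         1.00000000e+00]])}
{'camera_matrix': array([[347.18712589,   0.        , 326.12000136],
       [  0.        , 347.18712589, 243.76872335],
       [  0.        ,   0.        ,   1.        ]]), 'k1': -0.04878579124793593, 'T_tool_cam': array([[ 6.08215362e-04, -2.69931270e-01,  9.62879400e-01,
        -1.57921900e+02],
       [-3.92672843e-04, -9.62879569e-01, -2.69931070e-01,
         7.09026802e+01],
       [ 9.99999738e-01, -2.13920368e-04, -6.91632825e-04,
        -6.17344276e-01],
       [ 0.00000000e+00,  0.00000000e+00,  0.00000000e+00,
         1.00000000e+00]])}
```

View pics/scene0.png

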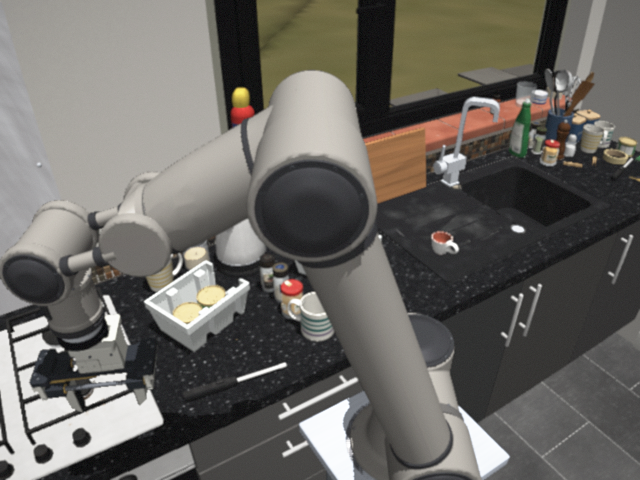

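View pics/side0.png

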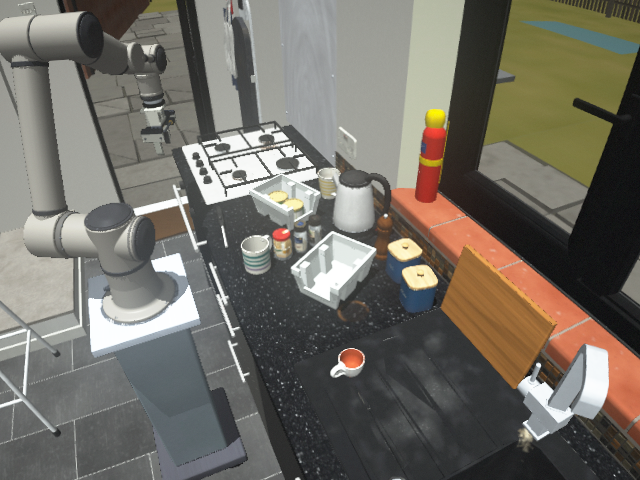

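View pics/wrist0.png

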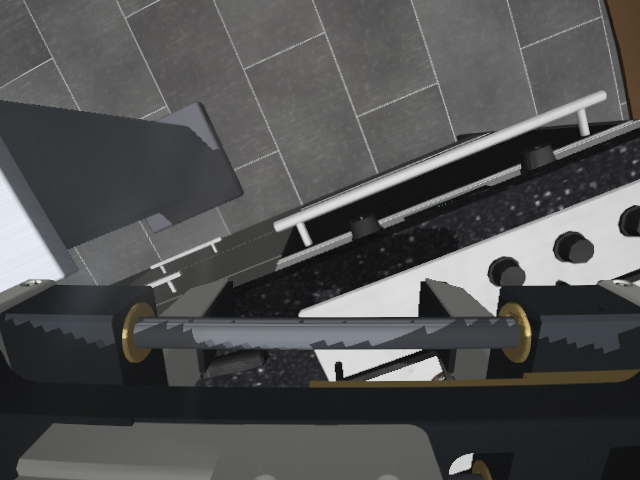

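```bash
cat >> h.py <<'E'
def undist(d,uv):
    K=d['camera_matrix'];k=d['k1']
    return cv2.undistortPoints(np.array(uv,float).reshape(-1,1,2),K,np.array([k,0,0,0,0.])).reshape(-1,2)
def cam_pose(d,obs=None):
    if 'camera_from_world' in d:
        T=d['camera_from_world']; return T[:3,:3].T, -T[:3,:3].T@T[:3,3]
    W=np.eye(4);W[:3,:3]=R.from_euler('xyz',obs['tcp_rot']).as_matrix();W[:3,3]=obs['tool_pos']
    W=W@d['T_tool_cam'];return W[:3,:3],W[:3,3]
def plane(d,uv,z,obs=None):
    n=undist(d,uv);Rm,c=cam_pose(d,obs)
    r=np.c_[n,np.ones(len(n))]@Rm.T
    return c+r*((z-c[2])/r[:,2])[:,None]
def proj(d,P,obs=None):
    Rm,c=cam_pose(d,obs);p=(np.atleast_2d(P)-c)@Rm
    n=p[:,:2]/p[:,2:];r2=(n**2).sum(1,keepdims=True);n=n*(1+d['k1']*r2)
    K=d['camera_matrix'];return n*[K[0,0],K[1,1]]+K[:2,2]
E
python3 - <<'E'
import cv2
a=cv2.imread('pics/side0.png')
cv2.imwrite('pics/s0c.png',cv2.resize(a[165:315,235:395],None,fx=5,fy=4.0*1.0,interpolation=cv2.INTER_CUBIC)[:600])
b=cv2.imread('pics/scene0.png')
cv2.imwrite('pics/c0c.png',cv2.resize(b[235:385,120:320],None,fx=4,fy=4,interpolation=cv2.INTER_CUBIC))
E
```

```text
(no output)
```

View pics/s0c.png

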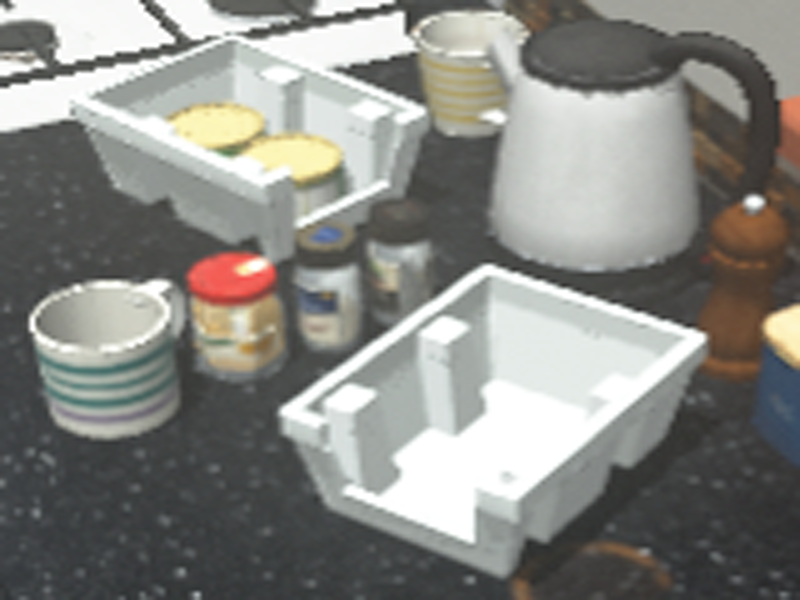

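View pics/c0c.png

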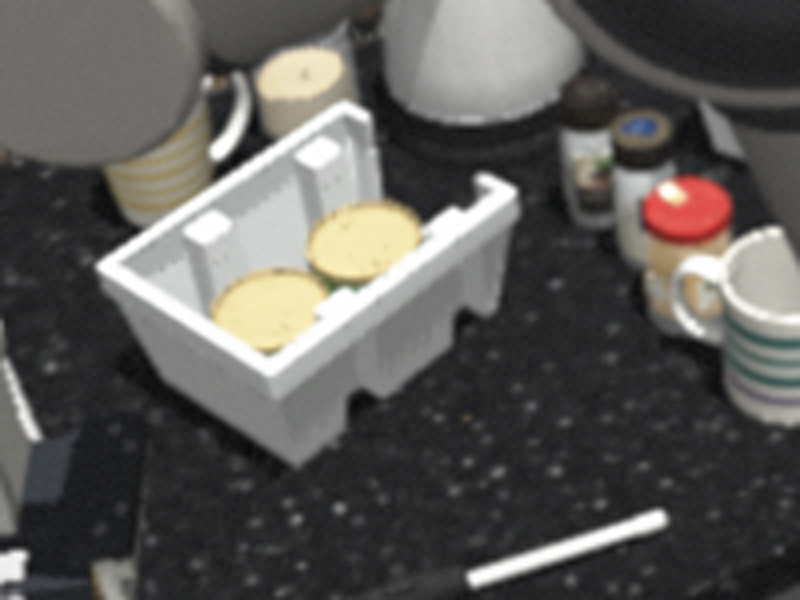

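```bash
python3 - <<'E'
from h import *
import pickle
s=pickle.load(open('side0.pkl','rb'));c=pickle.load(open('scene0.pkl','rb'))
S=lambda a:np.array(a,float)/[5,4]+[235,165]
C=lambda a:np.array(a,float)/4+[120,235]
np.set_printoptions(precision=1,suppress=True)
F=plane(s,S([[72,102],[232,38],[428,122],[290,178]]),100);print('full side',F[:,:2])
G=plane(c,C([[272,388],[100,268],[345,103],[518,195]]),100);print('full scene',G[:,:2])
E=plane(s,S([[488,268],[705,338],[515,500],[285,412]]),100);print('empty side',E[:,:2])
for P in(F,G,E):
    print(np.linalg.norm(np.roll(P,-1,0)-P,axis=1),P.mean(0),np.degrees(np.arctan2(*((P[:2].mean(0)-P[2:].mean(0))[1::-1]))))
print('others side')
for n,p,z in [('mug top',(105,310),91),('honey',(232,275),86),('spA',(330,240),105),('spB',(402,215),105),('kettle base',(595,245),0),('mugplain top',(470,35),101),('mill top',(752,205),160)]:
    print(n,plane(s,S([p]),z)[0,:2])
print('lighter',plane(c,C([[475,575],[660,520]]),15)[:,:2],plane(c,[[190,392],[285,366]],15)[:,:2])
print('tea',plane(s,[[405,245],[420,275]],120)[:,:2])
a=s['color'];cv2.imwrite('pics/s0e.png',cv2.resize(a[170:480,150:350],None,fx=2.,fy=1.9))
b=c['color'];cv2.imwrite('pics/c0e.png',cv2.resize(b[300:480,150:380],None,fx=3,fy=3))
E
```

```text
full side [[439.  266.1]
 [581.6 323.7]
 [653.  124.1]
 [534.6  84.6]]
full scene [[429.4 284.3]
 [584.  339.2]
 [661.  148. ]
 [511.1  90.9]]
empty side [[ 599.4  -85. ]
 [ 677.3 -217.3]
 [ 502.4 -321.4]
 [ 424.7 -187.5]]
[153.8 212.1 124.8 205.2] [552.  199.6 100. ] 113.67257750752191
[164.1 206.1 160.4 209.9] [546.4 215.6 100. ] 112.42268585859586
[153.6 203.5 154.8 202.5] [ 550.9 -202.8  100. ] 30.591498463527373
others side
mug top [371.3 -21.2]
honey [458.8  -6.8]
spA [522.9 -14.9]
spB [577.4  -3.3]
kettle base [739.6  33.8]
mugplain top [743.6 248.4]
mill top [ 741.6 -154.7]
lighter [[315.  220. ]
 [296.2 111. ]] [[336.8 329. ]
 [293.5 112.5]]
tea [[ 750.1 -256.6]
 [ 716.  -383.1]]
```

View pics/s0e.png

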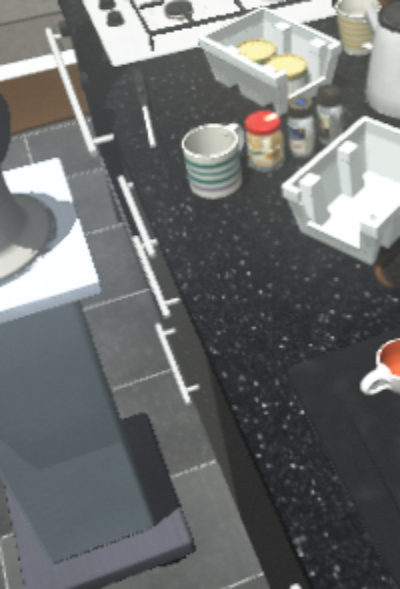

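View pics/c0e.png

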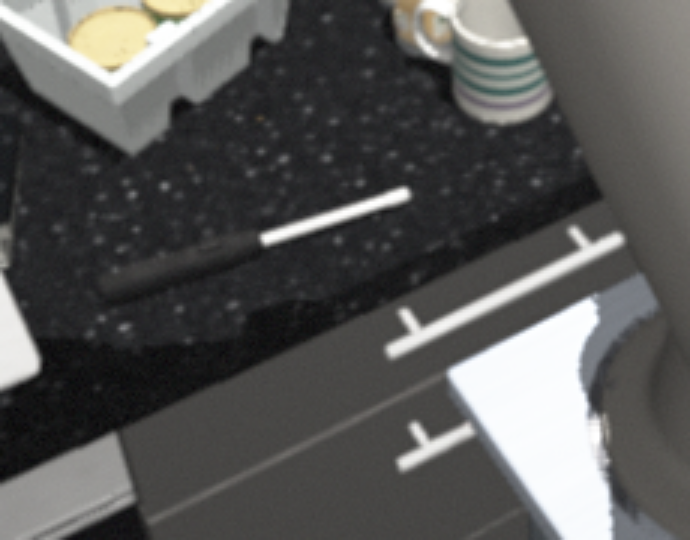

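```bash
python3 - <<'E'
from h import *
import pickle
s=pickle.load(open('side0.pkl','rb'));c=pickle.load(open('scene0.pkl','rb'))
np.set_printoptions(precision=1,suppress=True)
f=lambda a:np.array(a,float)/3+[150,300]
g=lambda a:np.array(a,float)/[2,1.9]+[150,170]
for d,L in [(c,f([[130,425],[590,205]])),(c,f([[390,352],[620,240]])),(c,f([[155,522],[480,362]])),(s,g([[122,180],[153,250]])),(s,g([[135,240],[172,312]])),(s,g([[160,330],[193,400]])),(s,g([[158,290],[300,580]]))]:
    P=plane(d,L,-40);v=P[1]-P[0];print(P[:,:2],np.degrees(np.arctan2(v[0],v[1]))%180)
E
```

```text
[[251.7 363.4]
 [251.9 -32.1]] 179.97538976280813
[[210.8 173.5]
 [208.8 -31.9]] 0.5584576498422393
[[170.  377. ]
 [168.  121.2]] 0.4591494416070532
[[235.4  95.6]
 [238.7 -94.2]] 179.02355197979568
[[ 219.1  -60.3]
 [ 229.7 -230.4]] 176.41315052269456
[[ 205.2 -256.2]
 [ 211.5 -389.8]] 177.2810070318307
[[ 223.2 -180. ]
 [ 243.6 -669.6]] 177.60680073003988
```

```bash
python3 - <<'E'
from h import *
o=monitor.get_obs()
M=R.from_euler('xyz',o['tcp_rot']).as_matrix();print(M.round(3))
z=M[:,2];print(np.degrees(np.arctan2(z[1],z[0])), np.degrees(o['joint_positions']))
E
```

```text
[[-0.001 -0.925  0.381]
 [-0.001  0.381  0.925]
 [-1.     0.    -0.001]]
67.60931669438094 [ 5.92437596e+01  1.96289075e+01  8.73627723e+01 -1.18067469e-03
  7.30750924e+01 -8.36520772e+00]
```

Request:
send_rows --commands '[[[-0.01,0,0,5,0.088],[-0.01,0,0,5,0.088]]]'

```text
time: 0.32
tool_pos: [199.1, 483.9, 244.0]
tcp_rot: [-3.103, 1.564, -2.101]
contact_force: [-1.0, 0.3, 0.3]
grip_width: 89.0
```

```bash
cat >> h.py <<'E'
def st():
    o=monitor.get_obs();M=R.from_euler('xyz',o['tcp_rot']).as_matrix()
    z=M[:,2];a=np.degrees(np.arctan2(z[1],z[0]))
    print('t',round(o['time'],2),'pos',o['tool_pos'].round(1),'jaw',a.round(1),'q',np.degrees(o['joint_positions']).round(1),'F',o['contact_force'].round(1),'w',round(o['grip_width'],1),'tilt',np.degrees(np.arccos(-M[2,0])).round(1))
    return o,M
def to(x,y,z=None,jaw=None):
    "tool shift (m), turn (deg) needed"
    o,M=st();p=o['tool_pos'];d=np.array([x,y,p[2] if z is None else z])-p
    a=np.degrees(np.arctan2(M[1,2],M[0,2]))
    print('shift tool xyz m',(M.T@d/1000).round(4),'turn',None if jaw is None else round((a-jaw+180)%360-180,1))
E
python3 -c "
from h import *
o,M=st();print(M.round(3))"
```

```text
t 0.32 pos [199.1 483.9 244. ] jaw 57.4 q [59.2 18.9 85.6 -0.  76.   1.8] F [-1.   0.3  0.3] w 89.0 tilt 0.4
[[-0.004 -0.842  0.539]
 [-0.006  0.539  0.842]
 [-1.    -0.    -0.007]]
```

```bash
python3 - <<'E'
from h import *
import pickle
np.set_printoptions(precision=1,suppress=True)
s=pickle.load(open('side0.pkl','rb'));c=pickle.load(open('scene0.pkl','rb'))
S=lambda a:np.array(a,float)/[5,4]+[235,165]
C=lambda a:np.array(a,float)/4+[120,235]
a=S([[72,102],[232,38],[428,122]]);b=C([[272,388],[100,268],[345,103]])
n1=undist(s,a);n2=undist(c,b)
X=cv2.triangulatePoints(s['camera_from_world'][:3],c['camera_from_world'][:3],n1.T,n2.T);X=(X[:3]/X[3]).T
print(X)
print(proj(s,X)-a,proj(c,X)-b)
def rect(cx,cy,yaw):
    y=np.radians(yaw);return np.array([cx,cy,100])+np.array([[u*np.cos(y)-v*np.sin(y),u*np.sin(y)+v*np.cos(y),0] for u,v in[(104,80),(104,-80),(-104,-80),(-104,80)]])
for n,d,(x0,y0,x1,y1) in(('s',s,(235,165,435,315)),('c',c,(120,235,320,385))):
    im=cv2.resize(d['color'][y0:y1,x0:x1],None,fx=4,fy=4)
    for r,col in((rect(546.4,215.6,112.4),(0,0,255)),(rect(551,-203,30.6),(0,255,0))):
        p=((proj(d,r)-[x0,y0]+.5)*4).astype(int);cv2.polylines(im,[p],True,col,1)
    cv2.imwrite(f'pics/ov_{n}.png',im)
E
```

```text
[[442.  282.2  89.4]
 [587.7 338.   93.9]
 [665.  144.9  90.6]]
[[-0.1  0.2]
 [ 0.3 -0.6]
 [ 0.7 -1.3]] [[-0.3 -0.4]
 [ 0.6  0.9]
 [ 1.   1.7]]
```

View pics/ov_s.png

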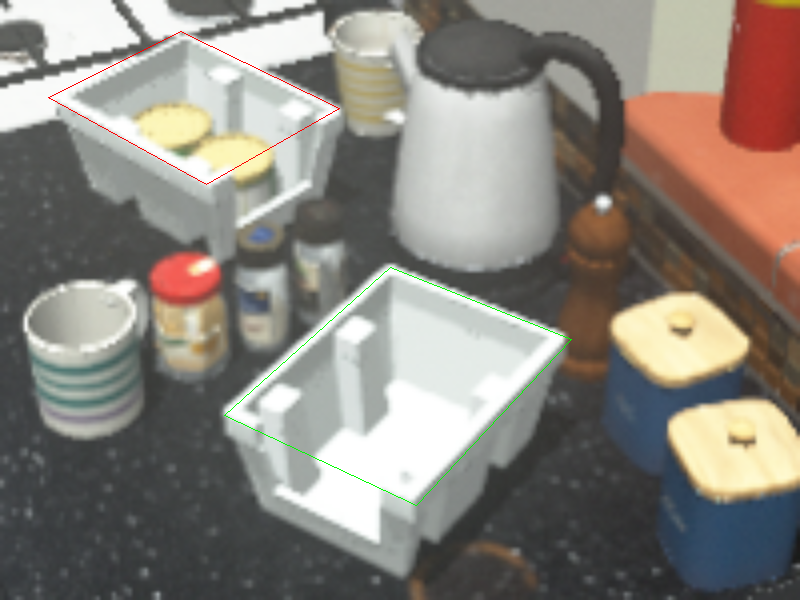

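View pics/ov_c.png

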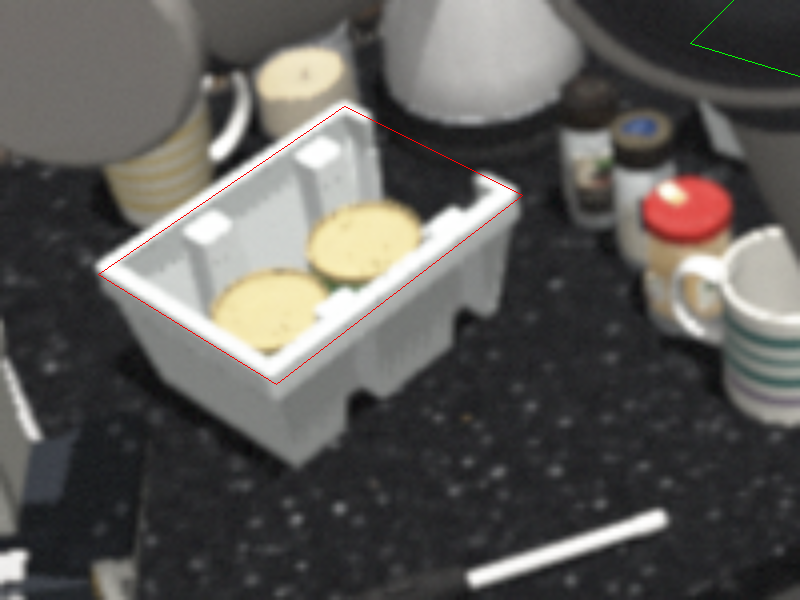

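```bash
python3 -c "
from h import *
to(500,300,290,35)"
```

```text
t 0.32 pos [199.1 483.9 244. ] jaw 57.4 q [59.2 18.9 85.6 -0.  76.   1.8] F [-1.   0.3  0.3] w 89.0 tilt 0.4
shift tool xyz m [-0.046  -0.3526  0.0069] turn 22.4
```

Request:
send_rows --commands '[[[-0.005,-0.035,0.001,0,0.088],[-0.005,-0.035,0.001,0,0.088],[-0.005,-0.035,0.001,0,0.088],[-0.005,-0.035,0.001,0,0.088],[-0.005,-0.035,0.001,0,0.088],[-0.005,-0.035,0.001,0,0.088],[-0.005,-0.035,0.001,0,0.088],[-0.005,-0.035,0.001,0,0.088],[0,-0.03,0,0,0.088],[0,-0.02,0,0,0.088]]]'

```text
time: 1.15
tool_pos: [488.5, 306.9, 284.5]
tcp_rot: [2.894, 1.561, -2.383]
contact_force: [0.1, 0.1, -0.4]
grip_width: 88.2
```

```bash
python3 -c "
from h import *
import pickle
to(520,195,290,23)
o=monitor.get_obs();d=cap('wrist','w1.png');pickle.dump((o,d),open('w1.pkl','wb'))"
```

```text
t 1.15 pos [488.5 306.9 284.5] jaw 57.6 q [ 24.6  23.5  72.3  -0.2  84.7 -33. ] F [ 0.1  0.1 -0.4] w 88.2 tilt 0.5
shift tool xyz m [-0.005  -0.0865 -0.0777] turn 34.6
```

View pics/w1.png

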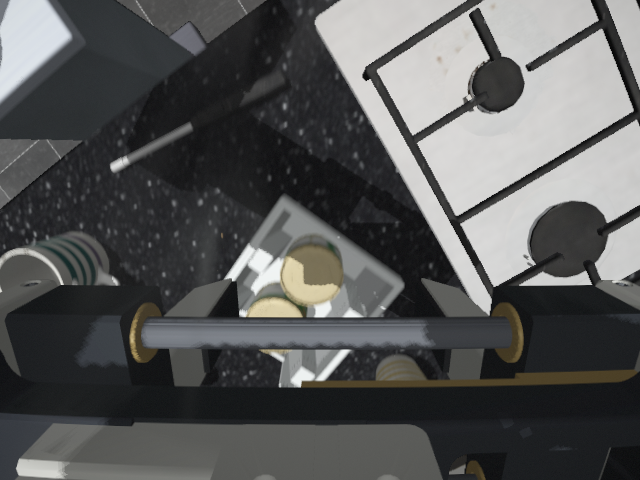

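```bash
python3 - <<'E'
from h import *
import pickle
np.set_printoptions(precision=1,suppress=True)
o,d=pickle.load(open('w1.pkl','rb'))
im=d['color'];cv2.imwrite('pics/w1c.png',cv2.resize(im[180:320,220:420],None,fx=4,fy=4,interpolation=cv2.INTER_CUBIC))
P=plane(d,[[285,195],[403,283]],100,o);print(P,np.linalg.norm(P[1]-P[0]))
E
```

```text
[[444.3 284.2 100. ]
 [588.  337.5 100. ]] 153.27453254034035
```

View pics/w1c.png

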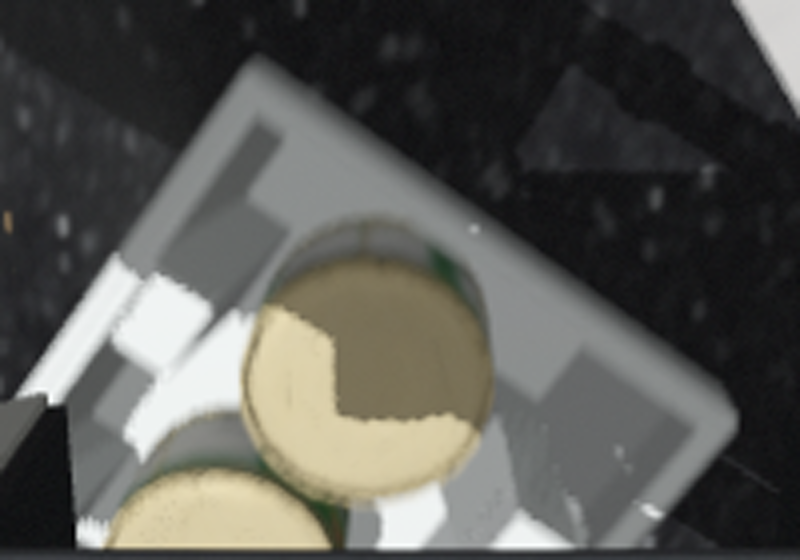

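```bash
python3 -c "
from h import *
to(557,200,170,15)"
```

```text
t 1.2 pos [491.  305.  284.1] jaw 57.5 q [ 24.4  23.6  72.2  -0.3  84.7 -33.1] F [ 1.3 -3.   0.4] w 87.7 tilt 0.5
shift tool xyz m [ 0.1145 -0.1122 -0.0521] turn 42.5
```

Request:
send_rows --commands '[[[0,0,0,7,0.084],[0,0,0,7,0.084],[0,0,0,7,0.084],[0,0,0,7,0.084],[0,0,0,7,0.084],[0,0,0,7,0.084],[0,0,0,0,0.084]]]'

```text
time: 1.78
tool_pos: [492.2, 302.2, 280.3]
tcp_rot: [-2.665, 1.555, -2.417]
contact_force: [-0.7, 0.2, 0.5]
grip_width: 83.8
```

```bash
python3 -c "
from h import *
to(557,200,170,15)"
```

```text
t 1.78 pos [492.2 302.2 280.3] jaw 14.2 q [24.1 23.9 72.3 -0.3 84.7  9.9] F [-0.7  0.2  0.5] w 83.8 tilt 0.9
shift tool xyz m [ 0.1106 -0.1141  0.0393] turn -0.8
```

Request:
send_rows --commands '[[[0,-0.023,0.008,0,0.084],[0,-0.023,0.008,0,0.084],[0,-0.023,0.008,0,0.084],[0.01,-0.023,0.008,0,0.084],[0.02,-0.023,0.008,0,0.084],[0.02,0,0,0,0.084],[0.02,0,0,0,0.084],[0,0,0,0,0.084],[0,0,0,0,0.084]]]'

```text
time: 2.53
tool_pos: [560.6, 197.5, 207.4]
tcp_rot: [-2.754, 1.554, -2.468]
contact_force: [0.7, 0.0, 1.0]
grip_width: 84.0
```

```bash
python3 -c "
from h import *
to(557,200,72,15)
o=monitor.get_obs();d=cap('wrist','w2.png');d=cap('side','s2.png')"
```

```text
t 2.53 pos [560.6 197.5 207.4] jaw 16.4 q [12.2 28.3 76.7 -0.4 75.8 -4. ] F [0.7 0.  1. ] w 84.0 tilt 0.9
shift tool xyz m [ 0.1354  0.0043 -0.0007] turn 1.4
```

View pics/w2.png

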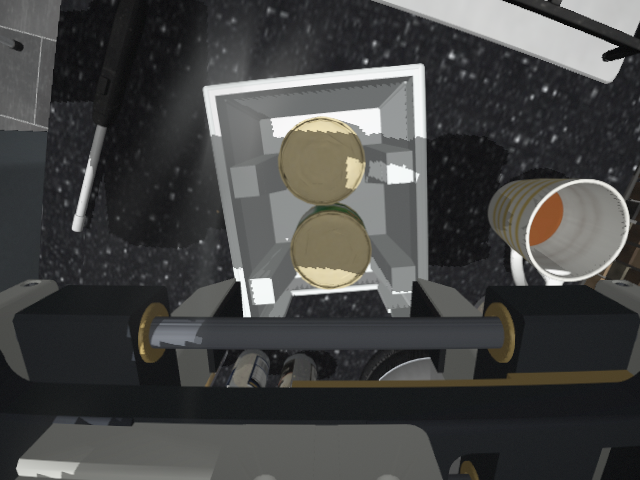

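View pics/s2.png

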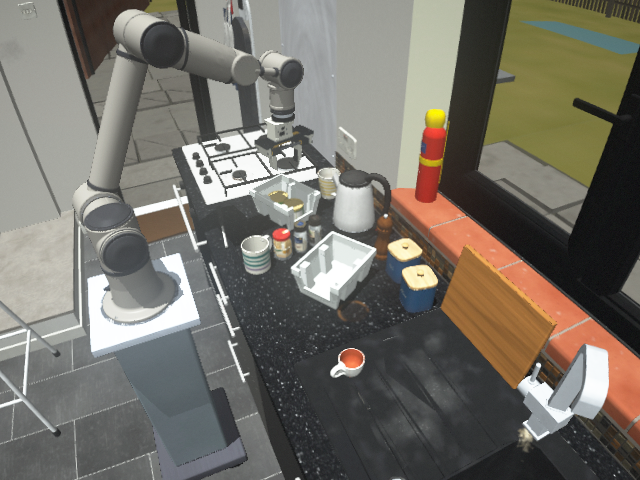

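```bash
python3 - <<'E'
from h import *
import pickle
np.set_printoptions(precision=1,suppress=True)
o=monitor.get_obs();d=optics.capture('wrist')
P=plane(d,[[205,87],[424,64],[426,280],[240,300]],100,o);print(P[:,:2],np.linalg.norm(P[1]-P[0]))
for i,j in((0,3),(1,2)):
    v=P[i]-P[j];print(np.degrees(np.arctan2(v[1],v[0])))
v=P[1]-P[0];print(np.degrees(np.arctan2(v[1],v[0]))+90)
L=plane(d,[[245,180],[402,172],[262,290],[402,278]],90,o);print(L[:,:2],L.mean(0))
st()
E
```

```text
[[445.  281.1]
 [590.1 338.8]
 [648.5 187.2]
 [505.6 125.6]] 156.21035630524804
111.3189885804854
111.05606132826577
111.70244623933623
[[485.8 222.7]
 [602.3 263.5]
 [520.5 135.1]
 [632.2 180.1]] [560.2 200.3  90. ]
t 2.68 pos [561.  198.  208.5] jaw 16.3 q [12.3 28.2 76.7 -0.4 75.8 -4. ] F [-0.4 -0.3 -0.6] w 84.1 tilt 0.8
```

Request:
send_rows --commands '[[[0.02,0.002,0,0,0.084],[0.02,0,0,0,0.084],[0.02,0,0,0,0.084],[0.02,0,0,0,0.084],[0.015,0,0,0,0.084],[0.01,0,0,0,0.084],[0,0,0,0,0.084]]]'

```text
time: 3.27
tool_pos: [565.3, 204.0, 111.3]
tcp_rot: [-0.688, 1.559, -0.392]
contact_force: [-0.6, 0.2, 0.0]
grip_width: 84.3
```

```bash
python3 -c "
from h import *
to(560,200,73,15)"
```

```text
t 3.27 pos [565.3 204.  111.3] jaw 16.9 q [12.8 33.3 84.2 -0.4 62.  -4. ] F [-0.6  0.2  0. ] w 84.3 tilt 0.7
shift tool xyz m [ 0.0383 -0.002  -0.0066] turn 1.9
```

Request:
send_rows --commands '[[[0.01,-0.001,-0.004,0,0.084],[0.01,-0.001,-0.003,0,0.084],[0.01,0,0,0,0.084],[0.008,0,0,0,0.084],[0,0,0,0,0.084]]]'

```text
time: 3.68
tool_pos: [563.6, 202.1, 78.0]
tcp_rot: [-0.384, 1.549, -0.085]
contact_force: [-0.5, -0.4, 0.4]
grip_width: 84.3
```

```bash
python3 -c "
from h import *
to(560,200,73,15)"
```

```text
t 3.68 pos [563.6 202.1  78. ] jaw 17.1 q [12.6 35.1 87.1 -0.5 56.7 -4.3] F [-0.5 -0.4  0.4] w 84.3 tilt 1.3
shift tool xyz m [ 0.0049 -0.0009 -0.0041] turn 2.1
```

Request:
send_rows --commands '[[[0.004,0,-0.002,3,0.084],[0.001,0,-0.001,3,0.084],[0,0,-0.001,3,0.084],[0,0,0,3,0.084],[0,0,0,3,0.084],[0,0,0,3,0.084],[0,0,0,3,0.084],[0,0,0,3,0.084],[0,0,0,3,0.084],[0,0,0,3,0.084]]]'

```text
time: 4.52
tool_pos: [565.7, 203.5, 79.9]
tcp_rot: [0.279, 1.537, 0.032]
contact_force: [-0.2, -0.5, 0.4]
grip_width: 83.9
```

```bash
python3 -c "
from h import *
to(560,200,73,15)
d=cap('wrist','w3.png')"
```

```text
t 4.52 pos [565.7 203.5  79.9] jaw -14.2 q [12.7 34.8 87.2 -0.4 56.1 27.1] F [-0.2 -0.5  0.4] w 83.9 tilt 1.9
shift tool xyz m [ 0.0067 -0.0049 -0.0049] turn -29.2
```

View pics/w3.png

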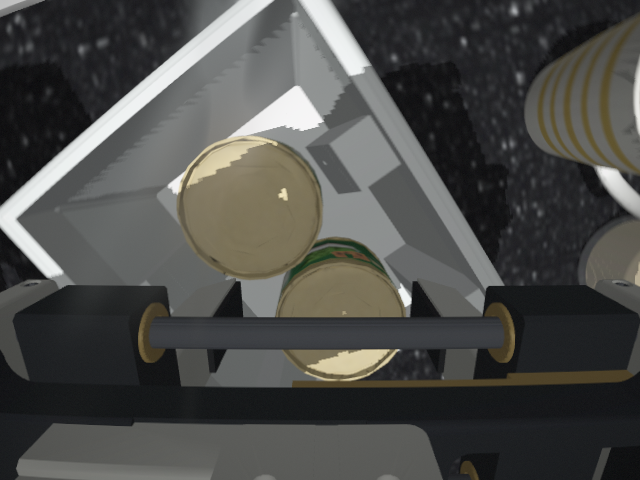

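```bash
python3 - <<'E'
from h import *
np.set_printoptions(precision=3,suppress=True)
o,M=st();print(M[:,0])
d=optics.capture('wrist')
P=plane(d,[[5,215],[270,0]],100,o);v=P[1]-P[0];print(P,np.degrees(np.arctan2(v[1],v[0]))+90)
P=plane(d,[[310,0],[500,285]],100,o);v=P[0]-P[1];print(P,np.degrees(np.arctan2(v[1],v[0])))
E
```

```text
t 4.57 pos [565.8 203.6  80.1] jaw -14.3 q [12.7 34.8 87.2 -0.4 56.1 27.2] F [ 0.3 -0.2  0.6] w 84.0 tilt 2.0
[ 0.034  0.001 -0.999]
[[450.338 280.695 100.   ]
 [577.704 326.717 100.   ]] 109.86670104523719
[[591.441 323.281 100.   ]
 [644.296 197.004 100.   ]] 112.71233879115117
```

Request:
send_rows --commands '[[[0.008,-0.005,-0.005,0,0.088],[0.003,0,-0.002,0,0.088],[0,0,0,5,0.088],[0,0,0,5,0.088],[0,0,0,5,0.088],[0,0,0,5,0.088],[0,0,0,5,0.088]]]'

```text
time: 5.2
tool_pos: [559.8, 202.0, 71.1]
tcp_rot: [0.756, 1.533, 0.071]
contact_force: [0.1, 0.3, 0.8]
grip_width: 88.0
```

```bash
python3 -c "
from h import *
to(560,200,73,15)
o,M=st();print(M[:,0])
d=cap('wrist','w4.png')"
```

```text
t 5.2 pos [559.8 202.   71.1] jaw -39.3 q [12.6 34.8 89.  -0.4 54.1 52.2] F [0.1 0.3 0.8] w 88.0 tilt 2.2
shift tool xyz m [-0.0019 -0.0014  0.0015] turn -54.3
t 5.2 pos [559.8 202.   71.1] jaw -39.3 q [12.6 34.8 89.  -0.4 54.1 52.2] F [0.1 0.3 0.8] w 88.0 tilt 2.2
[ 0.03777929  0.00267453 -0.99928253]
```

View pics/w4.png

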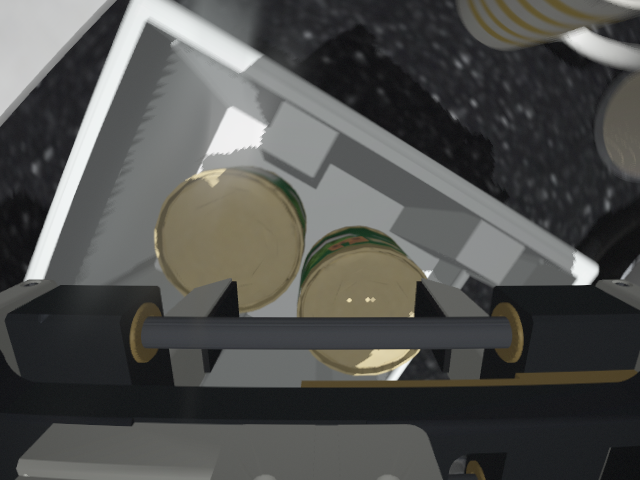

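Request:
send_rows --commands '[[[-0.03,0,0,0,0.06],[-0.04,0,0,0,0.06],[-0.035,0,0,0,0.06],[0,0,0,-7,0.06],[0,0,0,-7,0.06],[0,0,0,-7,0.06],[0,0,0,-7,0.06],[0,0,0,-7,0.06],[0,0,0,-7,0.06],[0,0,0,-7,0.06]]]'

```text
time: 6.08
tool_pos: [556.9, 203.2, 184.4]
tcp_rot: [-0.113, 1.53, 0.085]
contact_force: [-0.1, 0.1, 0.3]
grip_width: 59.7
```

```bash
python3 -c "
from h import *
o,M=st();print(M[:,0])
to(490,174,175,21)"
```

```text
t 6.08 pos [556.9 203.2 184.4] jaw 11.4 q [12.8 27.4 82.  -0.3 68.3  1.6] F [-0.1  0.1  0.3] w 59.7 tilt 2.3
[ 0.04030653  0.0034245  -0.99918149]
t 6.08 pos [556.9 203.2 184.4] jaw 11.4 q [12.8 27.4 82.  -0.3 68.3  1.6] F [-0.1  0.1  0.3] w 59.7 tilt 2.3
shift tool xyz m [ 0.0066 -0.0154 -0.0717] turn -9.6
```

Request:
send_rows --commands '[[[0,-0.005,-0.024,0,0.05],[0,-0.005,-0.024,0,0.05],[0,-0.005,-0.022,0,0.05],[0,0,0,-5,0.05],[0,0,0,-4.6,0.05],[0,0,0,0,0.05]]]'

```text
time: 6.58
tool_pos: [488.8, 173.7, 182.2]
tcp_rot: [-0.312, 1.529, 0.09]
contact_force: [0.5, 0.3, 0.7]
grip_width: 50.3
```

```bash
python3 -c "
from h import *
o,M=st();print(M[:,0])
to(490,174,175,21)
d=cap('wrist','w5.png')"
```

```text
t 6.58 pos [488.8 173.7 182.2] jaw 23.0 q [ 11.2  20.   94.3  -0.3  63.4 -11.6] F [0.5 0.3 0.7] w 50.3 tilt 2.4
[ 0.04121148  0.00370024 -0.99914359]
t 6.58 pos [488.8 173.7 182.2] jaw 23.0 q [ 11.2  20.   94.3  -0.3  63.4 -11.6] F [0.5 0.3 0.7] w 50.3 tilt 2.4
shift tool xyz m [ 0.0072 -0.0001  0.001 ] turn 2.0
```

View pics/w5.png

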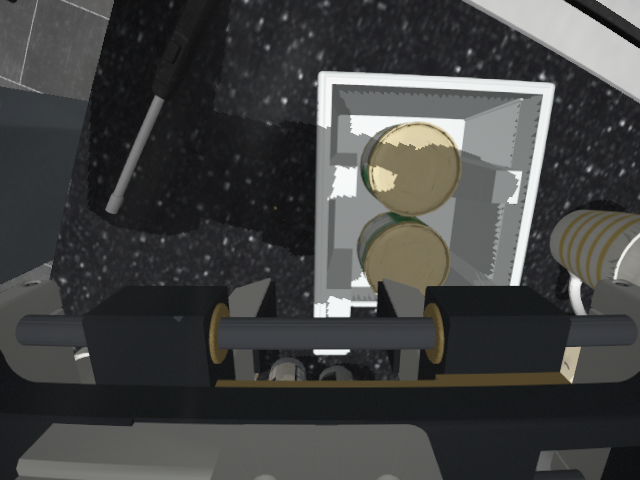

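```bash
python3 - <<'E'
from h import *
np.set_printoptions(precision=1,suppress=True)
o=monitor.get_obs();d=optics.capture('wrist')
P=plane(d,[[319,72],[552,83],[316,280]],100,o);print(P[:,:2])
L=plane(d,[[343,182],[338,310],[512,187]],90,o);print(L[:,:2])
b=np.radians(111.3);ex=np.array([np.cos(b),np.sin(b)]);ey=np.array([-ex[1],ex[0]]);c=np.array([560.2,200.3])+15*ex
print('centre',c,'exp',c+104*ex+80*ey,c+104*ex-80*ey,c+32*ex+61*ey,c-62*ex+61*ey,'rim',c-15*ex+75.5*ey)
E
```

```text
[[443.7 280.5]
 [588.4 337.7]
 [495.7 149. ]]
[[486.7 222. ]
 [523.3 127.9]
 [604.1 267.4]]
centre [554.8 214.3] exp [442.4 282.1] [591.5 340.2] [486.3 221.9] [520.4 134.4] rim [489.9 172.9]
```

```bash
python3 -c "
from h import *
to(490,173,76,21.3)"
```

```text
t 6.68 pos [489.4 173.9 182.2] jaw 22.7 q [ 11.3  20.1  94.2  -0.3  63.3 -11.3] F [-0.1 -0.5 -0.2] w 49.8 tilt 2.4
shift tool xyz m [ 0.1061  0.0003 -0.004 ] turn 1.4
```

Request:
send_rows --commands '[[[0.03,0,-0.002,1.4,0.05],[0.03,0,-0.002,0,0.05],[0.025,0,-0.001,0,0.05],[0.015,0,0,0,0.05],[0.005,0,0,0,0.03],[0,0,0,0,0.03]]]'

```text
time: 7.18
tool_pos: [494.0, 173.9, 75.5]
tcp_rot: [-0.248, 1.52, 0.115]
contact_force: [-0.3, -0.1, -0.3]
grip_width: 41.1
```

```bash
python3 -c "
from h import *
to(490,173,76,21.3)"
```

```text
t 7.18 pos [494.  173.9  75.5] jaw 20.8 q [ 11.1  28.  101.3  -0.3  47.8  -9.5] F [-0.3 -0.1 -0.3] w 41.1 tilt 2.9
shift tool xyz m [-0.0007  0.0006 -0.004 ] turn -0.5
```

Request:
send_rows --commands '[[[0,0,-0.004,-0.5,0.013],[0,0,0,0,0.013],[0,0,0,0,0.013],[0,0,0,0,0.011],[0,0,0,0,0.011],[0,0,0,0,0.011]]]'

```text
time: 7.68
tool_pos: [490.7, 172.5, 78.7]
tcp_rot: [-0.262, 1.518, 0.11]
contact_force: [-3.0, -0.8, -2.1]
grip_width: 11.3
```

```bash
python3 -c "
from h import *
to(490,173,76,21.3)"
```

```text
t 7.68 pos [490.7 172.5  78.7] jaw 21.3 q [ 11.1  27.4 101.8  -0.3  47.8 -10. ] F [-3.  -0.8 -2.1] w 11.3 tilt 3.0
shift tool xyz m [ 0.0027  0.0008 -0.0006] turn 0.0
```

Request:
send_rows --commands '[[[0.001,0.004,-0.0007,3,0.011],[0,0.004,-0.0007,3,0.011],[0,0.004,-0.0007,3,0.011],[0,0.004,-0.0007,3,0.011],[0,0.004,-0.0007,3,0.011],[0,0.004,-0.0007,3,0.011]]]'

```text
time: 8.18
tool_pos: [481.5, 194.9, 78.1]
tcp_rot: [0.057, 1.516, 0.103]
contact_force: [-0.4, 1.1, -2.4]
grip_width: 10.8
```

```bash
cat >> h.py <<'E'
def arc():
    "implied bin centre/yaw when gripped at +y wall"
    o,M=st();C=o['tool_pos']+M@np.array([0,15,75.5]);a=np.degrees(np.arctan2(M[1,2],M[0,2]))
    print('implied centre',C[:2].round(1),'yaw',(a+90).round(1),'tilt axis',M[:,0].round(3))
E
python3 -c "
from h import *
arc()
d=cap('wrist','w6.png')"
```

```text
t 8.18 pos [481.5 194.9  78.1] jaw 2.6 q [ 13.9  27.4 102.   -0.6  47.5  11.7] F [-0.4  1.1 -2.4] w 10.8 tilt 3.2
implied centre [556.1 213.3] yaw 92.6 tilt axis [ 0.055  0.006 -0.998]
```

View pics/w6.png

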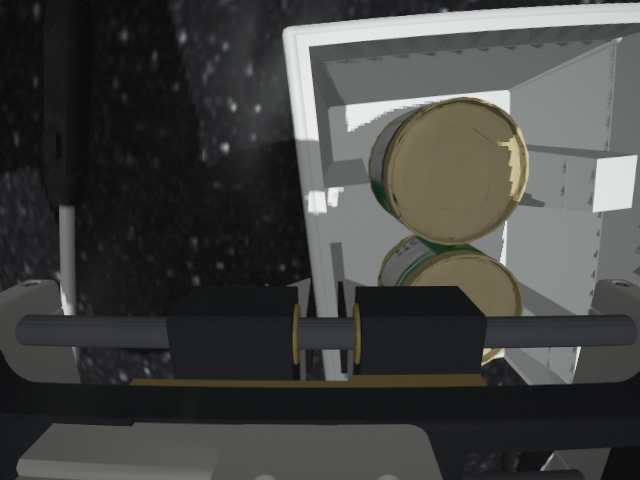

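Request:
send_rows --commands '[[[0,0.004,-0.0007,3,0.011],[0,0.004,-0.0007,3,0.011],[0,0.004,-0.0007,3,0.011],[0,0.004,-0.0007,3,0.011],[0,0.004,-0.0007,3,0.011],[0,0.004,-0.0007,3,0.011],[0,0.004,-0.0007,3,0.011],[0,0.004,-0.0007,3,0.011],[0,0.004,-0.0007,3,0.011],[0,0.004,-0.0007,3,0.011]]]'

```text
time: 9.07
tool_pos: [483.2, 237.4, 78.4]
tcp_rot: [0.608, 1.513, 0.118]
contact_force: [0.9, 1.3, -3.8]
grip_width: 11.0
```

```bash
python3 -c "
from h import *
arc()"
```

```text
t 9.07 pos [483.2 237.4  78.4] jaw -28.1 q [18.4 28.9 99.  -0.9 48.8 47. ] F [ 0.9  1.3 -3.8] w 11.0 tilt 3.3
implied centre [556.8 215.1] yaw 61.9 tilt axis [ 0.057  0.007 -0.998]
```

Request:
send_rows --commands '[[[0,0.004,-0.0007,3,0.011],[0,0.004,-0.0007,3,0.011],[0,0.004,-0.0007,3,0.011],[0,0.004,-0.0007,3,0.011],[0,0.004,-0.0007,3,0.011],[0,0.004,-0.0007,3,0.011],[0,0.004,-0.0007,3,0.011],[0,0.004,-0.0007,3,0.011],[0,0.004,-0.0007,3,0.011],[0,0.004,-0.0007,3,0.011]]]'

```text
time: 9.9
tool_pos: [508.5, 272.9, 78.6]
tcp_rot: [1.137, 1.508, 0.115]
contact_force: [1.2, -0.3, -3.8]
grip_width: 11.1
```

```bash
python3 -c "
from h import *
arc();cap('wrist','w7.png')"
```

```text
t 9.9 pos [508.5 272.9  78.6] jaw -58.6 q [21.1 32.1 92.9 -1.2 51.5 80.4] F [ 1.2 -0.3 -3.8] w 11.1 tilt 3.6
implied centre [560.5 216.3] yaw 31.4 tilt axis [ 0.063  0.007 -0.998]
```

View pics/w7.png

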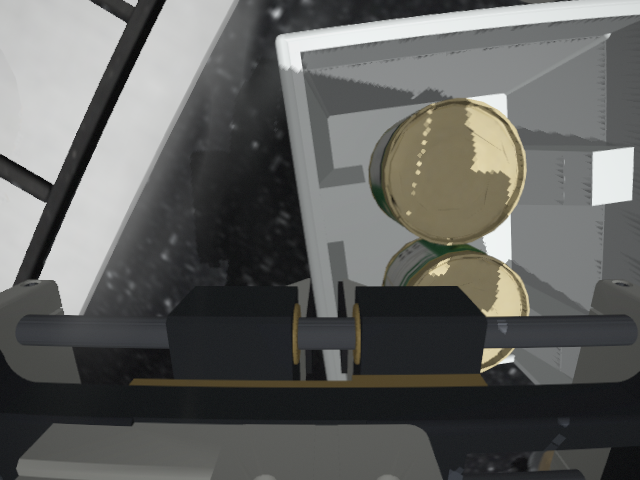

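Request:
send_rows --commands '[[[0,0.004,-0.0007,3,0.011],[0,0.004,-0.0007,3,0.011],[0,0.004,-0.0007,3,0.011],[0,0.004,-0.0007,3,0.011],[0,0.004,-0.0007,3,0.011],[0,0.004,-0.0007,3,0.011],[0,0.004,-0.0007,3,0.011],[0,0.004,-0.0007,3,0.011],[0,0.004,-0.0007,3,0.011],[0,0.004,-0.0007,3,0.011]]]'

```text
time: 10.78
tool_pos: [546.9, 289.3, 78.7]
tcp_rot: [1.598, 1.507, 0.053]
contact_force: [1.1, -2.5, -4.1]
grip_width: 11.0
```

Request:
send_rows --commands '[[[0,0.004,-0.0007,3,0.011],[0,0.003,-0.0005,2,0.011],[0,0,0,0,0.011]]]'

```text
time: 11.03
tool_pos: [555.4, 289.5, 78.7]
tcp_rot: [1.667, 1.506, 0.036]
contact_force: [1.1, 0.1, -1.8]
grip_width: 10.9
```

```bash
python3 -c "
from h import *
import pickle
arc();o=monitor.get_obs();d=cap('wrist','w8.png');pickle.dump((o,d),open('w8.pkl','wb'))
d=cap('scene','c8.png');pickle.dump(d,open('c8.pkl','wb'))"
```

```text
t 11.03 pos [555.4 289.5  78.7] jaw -93.4 q [ 21.1  36.4  84.3  -1.5  55.7 115.4] F [ 1.1  0.1 -1.8] w 10.9 tilt 3.7
implied centre [565.8 213.2] yaw -3.4 tilt axis [ 0.065  0.002 -0.998]
```

View pics/w8.png

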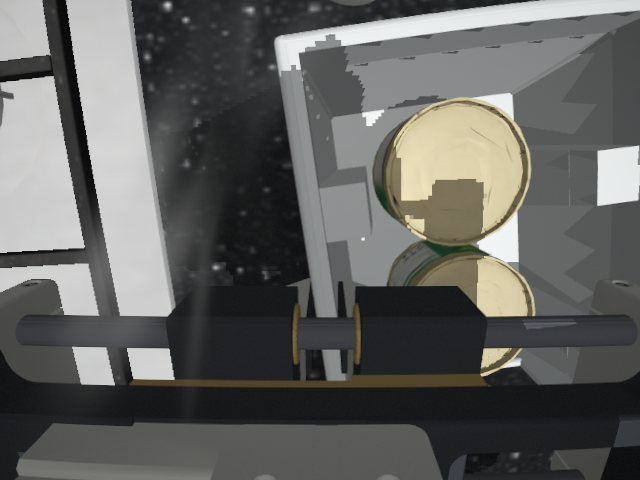

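View pics/c8.png

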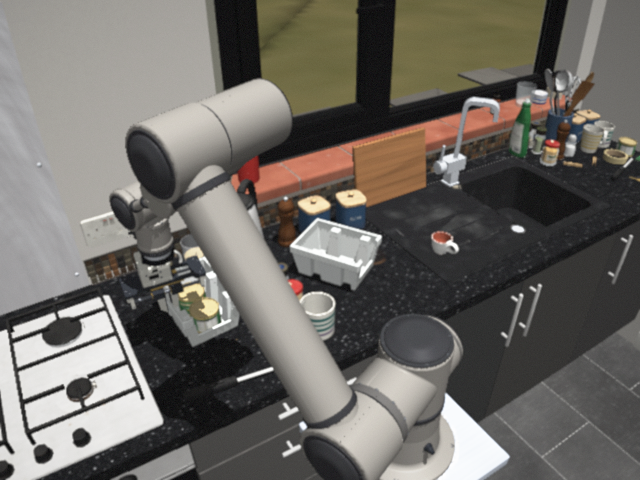

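```bash
python3 - <<'E'
from h import *
import pickle
np.set_printoptions(precision=1,suppress=True)
o,d=pickle.load(open('w8.pkl','rb'))
P=plane(d,[[276,40],[540,4],[306,270]],100,o);print(P[:,:2])
v=P[1]-P[0];print(np.degrees(np.arctan2(v[1],v[0]))+90);v=P[0]-P[2];print(np.degrees(np.arctan2(v[1],v[0])))
H=plane(d,[[132,20],[162,255]],8,o);v=H[0]-H[1];print('hob',np.degrees(np.arctan2(v[1],v[0])),H[:,:2])
L=plane(d,[[343,210],[620,176]],90,o);print(L[:,:2])
E
```

```text
[[668.1 300.2]
 [676.2 200.2]
 [578.2 295.3]]
4.586286187054085
3.121764973688322
hob -0.908320410230093 [[719.9 400.5]
 [568.5 402.9]]
[[601.4 278. ]
 [609.7 154.9]]
```

```bash
python3 - <<'E'
from h import *
import pickle
np.set_printoptions(precision=1,suppress=True)
s=pickle.load(open('side0.pkl','rb'))
S=lambda a:np.array(a,float)/[5,4]+[235,165]
for z in(150,190,235): print(z,plane(s,S([[495,50],[490,215]]),z)[:,:2],)
print(plane(s,S([[492,240],[530,262],[600,272],[690,255]]),0)[:,:2])
print('top',plane(s,S([[595,25]]),235)[:,:2])
E
```

```text
150 [[711.  137.5]
 [600.5 -85.7]]
190 [[ 680.6   74.3]
 [ 575.9 -137.1]]
235 [[ 646.4    3.1]
 [ 548.2 -195. ]]
[[677.3  72. ]
 [687.1  31.1]
 [724.2  -2.8]
 [792.6  -8.1]]
top [[720.2  11.3]]
```

Request:
send_rows --commands '[[[0,0.001,0,3,0.011],[0,-0.004,0,1,0.011],[0,-0.005,0,0,0.011],[0,-0.005,0,0,0.011],[0,-0.004,0,0,0.011],[0,0,0,0,0.011]]]'

```text
time: 11.63
tool_pos: [537.3, 291.6, 78.7]
tcp_rot: [1.731, 1.502, 0.041]
contact_force: [2.2, -0.8, -2.8]
grip_width: 11.2
```

```bash
python3 - <<'E'
from h import *
import pickle
arc();o=monitor.get_obs();d=cap('wrist','w9.png');pickle.dump((o,d),open('w9.pkl','wb'))
E
```

```text
t 11.63 pos [537.3 291.6  78.7] jaw -96.8 q [ 22.   35.   87.2  -1.6  54.1 119.8] F [ 2.2 -0.8 -2.8] w 11.2 tilt 4.0
implied centre [543.2 214.9] yaw -6.8 tilt axis [ 0.069  0.003 -0.998]
```

View pics/w9.png

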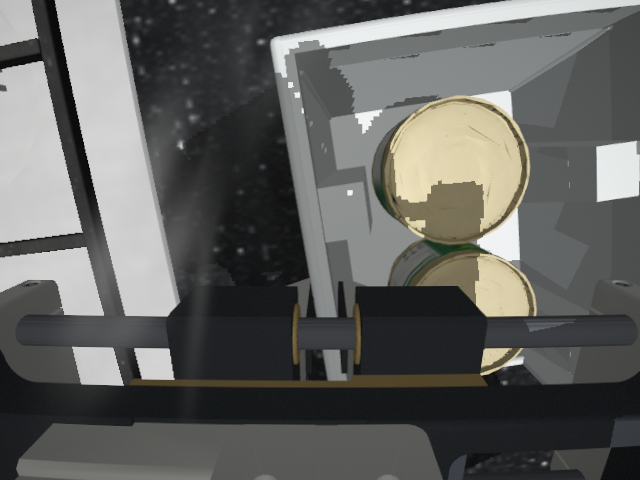

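Request:
send_rows --commands '[[[0,0,0,0,0.03],[0,0,0,0,0.03],[0,0,0,0,0.03]]]'

```text
time: 11.93
tool_pos: [536.4, 292.1, 79.0]
tcp_rot: [1.742, 1.503, 0.052]
contact_force: [0.3, -0.3, 0.3]
grip_width: 26.1
```

```bash
python3 - <<'E'
from h import *
arc()
E
```

```text
t 11.93 pos [536.4 292.1  79. ] jaw -96.8 q [ 22.   34.9  87.2  -1.6  54.2 119.8] F [ 0.3 -0.3  0.3] w 26.1 tilt 3.9
implied centre [542.3 215.3] yaw -6.8 tilt axis [ 0.067  0.003 -0.998]
```

Request:
send_rows --commands '[[[-0.04,0,0,0,0.03],[-0.04,0,0,0,0.03],[-0.04,0,0,0,0.03],[-0.04,0,0,0,0.03],[-0.03,0,0,0,0.03]]]'

```text
time: 12.35
tool_pos: [519.3, 289.9, 266.3]
tcp_rot: [1.619, 1.524, -0.072]
contact_force: [0.7, 0.7, 0.5]
grip_width: 29.7
```

```bash
python3 - <<'E'
from h import *
arc()
import pickle
o=monitor.get_obs();d=cap('wrist','w10.png');pickle.dump((o,d),open('w10.pkl','wb'))
E
```

```text
t 12.35 pos [519.3 289.9 266.3] jaw -96.9 q [ 22.4  24.3  73.9  -1.2  79.4 119.5] F [0.7 0.7 0.5] w 29.7 tilt 2.7
implied centre [525.1 213.2] yaw -6.9 tilt axis [ 0.046 -0.003 -0.999]
```

View pics/w10.png

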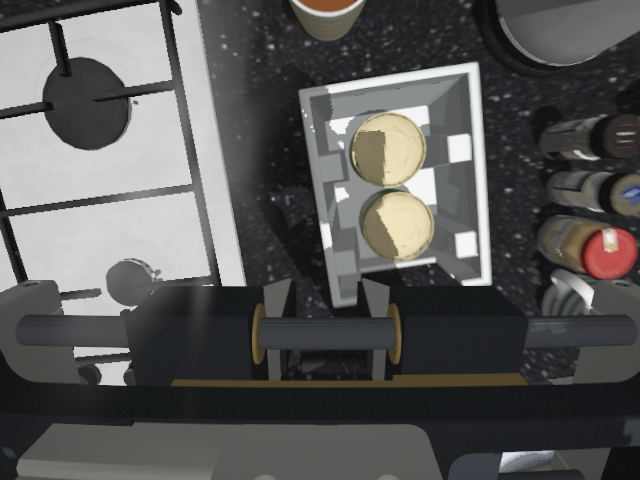

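```bash
python3 - <<'E'
from h import *
import pickle
np.set_printoptions(precision=1,suppress=True)
o,d=pickle.load(open('w10.pkl','rb'))
P=plane(d,[[301,92],[478,64],[491,284],[333,306]],100,o);print(P[:,:2],P.mean(0)[:2],np.linalg.norm(np.roll(P,-1,0)-P,axis=1))
for a,b in((0,3),(1,2)):
    v=P[a]-P[b];print(np.degrees(np.arctan2(v[1],v[0])))
v=P[1]-P[0];print(np.degrees(np.arctan2(v[1],v[0]))+90)
L=plane(d,[[330,170],[459,149],[466,245]],90,o);print(L[:,:2])
H=plane(d,[[195,20],[240,270]],8,o);v=H[0]-H[1];print('hob',np.degrees(np.arctan2(v[1],v[0])))
K=plane(d,[[483,30],[510,72],[560,78]],10,o);print('kettle base',K[:,:2])
E
```

```text
[[650.3 295.6]
 [656.  137.4]
 [449.4 130.5]
 [445.6 291. ]] [550.3 213.6] [158.4 206.8 160.5 204.8]
1.2958930562518671
1.9017565071077513
2.0687862126672627
[[579.3 278. ]
 [584.6 154.3]
 [490.1 150.9]]
hob 0.2565149294765793
kettle base [[710.7  90.6]
 [663.5  61.5]
 [651.6   2.7]]
```

Request:
send_rows --commands '[[[-0.04,0,0,0,0.03],[-0.04,0,0,0,0.03],[-0.04,0,0,0,0.03],[-0.04,0,0,0,0.03]]]'

```text
time: 12.73
tool_pos: [509.4, 289.6, 424.2]
tcp_rot: [1.625, 1.527, -0.067]
contact_force: [1.1, 0.9, -0.4]
grip_width: 29.8
```

```bash
python3 - <<'E'
from h import *
arc()
E
```

```text
t 12.73 pos [509.4 289.6 424.2] jaw -96.9 q [ 22.8  22.   53.5  -1.2 102.2 119.4] F [ 1.1  0.9 -0.4] w 29.8 tilt 2.5
implied centre [515.2 212.9] yaw -6.9 tilt axis [ 0.044 -0.003 -0.999]
```

Request:
send_rows --commands '[[[0,0,0.041,0,0.04],[0,0,0.041,0,0.04],[0,0.002,0.041,0,0.04],[0,0.005,0.041,0,0.04],[0,0.005,0.041,0,0.04],[0,0.005,0.041,0,0.04],[0,0.005,0.041,0,0.04],[0,0.005,0.041,0,0.04],[0,0.005,0.041,0,0.04],[0,0.005,0.035,0,0.04]]]'

```text
time: 13.57
tool_pos: [501.4, -116.4, 435.0]
tcp_rot: [1.821, 1.495, 0.144]
contact_force: [0.7, 0.6, 0.8]
grip_width: 39.7
```

```bash
python3 - <<'E'
from h import *
o,M=st();print(M[:,0].round(4))
to(500,-146,250,-59.4)
E
```

```text
t 13.57 pos [ 501.4 -116.4  435. ] jaw -96.0 q [-23.   12.   65.9   2.3  98.4  73.4] F [0.7 0.6 0.8] w 39.7 tilt 4.3
[ 0.0749  0.0109 -0.9971]
t 13.57 pos [ 501.4 -116.4  435. ] jaw -96.0 q [-23.   12.   65.9   2.3  98.4  73.4] F [0.7 0.6 0.8] w 39.7 tilt 4.3
shift tool xyz m [ 0.184  -0.0118  0.033 ] turn -36.6
```

Request:
send_rows --commands '[[[0.04,0,0.008,0,0.04],[0.04,0,0.008,0,0.04],[0.04,0,0.008,0,0.04],[0.04,0,0.008,0,0.04]]]'

```text
time: 13.9
tool_pos: [513.8, -158.4, 278.7]
tcp_rot: [1.685, 1.476, -0.002]
contact_force: [1.2, -0.1, 0.2]
grip_width: 40.1
```

```bash
python3 - <<'E'
from h import *
o,M=st();print(M[:,0].round(4))
E
```

```text
t 13.9 pos [ 513.8 -158.4  278.7] jaw -96.6 q [-26.8  15.8  84.6   2.5  74.7  69.3] F [ 1.2 -0.1  0.2] w 40.1 tilt 5.5
[ 9.510e-02 -2.000e-04 -9.955e-01]
```

Request:
send_rows --commands '[[[-0.04,0,0,0,0.04],[-0.04,0,0,0,0.04],[-0.04,0,0,0,0.04],[-0.04,0,0,0,0.04]]]'

```text
time: 14.23
tool_pos: [482.7, -152.7, 401.8]
tcp_rot: [2.871, 1.527, 1.178]
contact_force: [1.2, -0.3, 0.9]
grip_width: 39.9
```

```bash
python3 - <<'E'
from h import *
o,M=st();print(M[:,0].round(4))
E
```

```text
t 14.23 pos [ 482.7 -152.7  401.8] jaw -97.0 q [-27.8  13.4  69.    2.5  97.8  69.5] F [ 1.2 -0.3  0.9] w 39.9 tilt 2.5
[ 0.0167  0.0402 -0.9991]
```

Request:
send_rows --commands '[[[0,0,0,0,0.04],[0,0,0,0,0.04]]]'

```text
time: 14.4
tool_pos: [483.9, -153.7, 409.3]
tcp_rot: [2.591, 1.526, 0.897]
contact_force: [0.0, -0.7, -1.2]
grip_width: 40.1
```

```bash
python3 - <<'E'
from h import *
o,M=st();print(M[:,0].round(4))
print(o['dq'])
E
```

```text
t 14.4 pos [ 483.9 -153.7  409.3] jaw -97.0 q [-27.9  13.1  68.2   2.5  98.2  69.5] F [ 0.  -0.7 -1.2] w 40.1 tilt 2.6
[ 0.0278  0.0348 -0.999 ]
[-0.00389082 -0.03286389 -0.09423527  0.00288888  0.04442599  0.00284832]
```

Request:
send_rows --commands '[[[0,0,-0.035,0,0.04],[0,0,-0.035,0,0.04],[0,0,0.02,0,0.04],[0,0,0,0,0.04],[0,0,0,0,0.04]]]'

```text
time: 14.82
tool_pos: [490.8, -98.9, 408.5]
tcp_rot: [2.645, 1.525, 0.956]
contact_force: [-0.0, 0.7, 0.2]
grip_width: 39.9
```

```bash
python3 - <<'E'
from h import *
o,M=st();print(M[:,0].round(4))
E
```

```text
t 14.82 pos [490.8 -98.9 408.5] jaw -96.8 q [-21.8  12.2  69.6   2.6  97.7  75.4] F [-0.   0.7  0.2] w 39.9 tilt 2.6
[ 0.0263  0.0372 -0.999 ]
```

Request:
send_rows --commands '[[[0.035,0,0,0,0.04],[0.035,0,0,0,0.04],[-0.04,0,0,0,0.04],[0,0,0,0,0.04],[0,0,0,0,0.04]]]'

```text
time: 15.23
tool_pos: [470.7, -89.9, 349.1]
tcp_rot: [-2.504, 1.499, 2.085]
contact_force: [0.7, 0.6, -0.2]
grip_width: 39.8
```

```bash
python3 - <<'E'
from h import *
o,M=st();print(M[:,0].round(4))
E
```

```text
t 15.23 pos [470.7 -89.9 349.1] jaw -97.1 q [-21.7  12.5  78.2   2.6  92.5  75.4] F [ 0.7  0.6 -0.2] w 39.8 tilt 4.1
[-0.0352  0.0623 -0.9974]
```

Request:
send_rows --commands '[[[-0.035,0,0,0,0.04],[-0.035,0,0,0,0.04],[0.04,0,0,0,0.04],[0,0,0,0,0.04],[0,0,0,0,0.04]]]'

```text
time: 15.65
tool_pos: [466.0, -90.9, 374.9]
tcp_rot: [-2.379, 1.484, 2.206]
contact_force: [-0.4, -0.2, 1.9]
grip_width: 40.1
```

```bash
python3 - <<'E'
from h import *
o,M=st();print(M[:,0].round(4))
E
```

```text
t 15.65 pos [466.  -90.9 374.9] jaw -97.4 q [-22.1  12.3  74.6   2.6  97.4  75.5] F [-0.4 -0.2  1.9] w 40.1 tilt 5.0
[-0.0514  0.0697 -0.9962]
```

Request:
send_rows --commands '[[[0.04,0,0,0,0.04],[0.04,0,0,0,0.04],[0.03,0,0,0,0.04],[0.015,0,0,0,0.04],[0.005,0,0,0,0.04],[0,0,0,0,0.04]]]'

```text
time: 16.15
tool_pos: [463.0, -84.6, 242.9]
tcp_rot: [-2.473, 1.494, 2.107]
contact_force: [0.3, 0.5, 0.1]
grip_width: 39.8
```

```bash
python3 - <<'E'
from h import *
o,M=st();print(M[:,0].round(4))
E
```

```text
t 16.15 pos [463.  -84.6 242.9] jaw -97.7 q [-21.5  14.9  91.6   2.7  77.   75.3] F [0.3 0.5 0.1] w 39.8 tilt 4.4
[-0.039   0.0656 -0.9971]
```

Request:
send_rows --commands '[[[0,-0.01,-0.035,0,0.04],[0,-0.012,-0.036,0,0.04],[0,-0.014,-0.036,0,0.04],[0,-0.016,-0.036,0,0.04],[0,-0.018,-0.036,0,0.04],[0,-0.018,-0.036,0,0.04],[0,-0.018,-0.036,0,0.04],[0,-0.02,-0.035,0,0.04],[0,-0.02,-0.035,0,0.04],[0,-0.02,-0.035,0,0.04]]]'

```text
time: 16.98
tool_pos: [360.7, 296.7, 287.9]
tcp_rot: [-3.003, 1.501, 1.558]
contact_force: [1.6, -0.3, 0.9]
grip_width: 40.1
```

```bash
python3 - <<'E'
from h import *
o,M=st();print(M[:,0].round(4));to(180,500,260)
E
```

```text
t 16.98 pos [360.7 296.7 287.9] jaw -98.7 q [ 27.6   9.4  91.5   3.6  77.3 125.5] F [ 1.6 -0.3  0.9] w 40.1 tilt 4.0
[ 9.000e-04  7.010e-02 -9.975e-01]
t 16.98 pos [360.7 296.7 287.9] jaw -98.7 q [ 27.6   9.4  91.5   3.6  77.3 125.5] F [ 1.6 -0.3  0.9] w 40.1 tilt 4.0
shift tool xyz m [ 0.042  -0.2089 -0.1714] turn None
```

Request:
send_rows --commands '[[[0,-0.028,-0.025,0,0.04],[0,-0.03,-0.025,0,0.04],[0,-0.03,-0.025,0,0.04],[0,-0.03,-0.024,0,0.04],[0,-0.03,-0.022,0,0.04],[0,-0.03,-0.02,0,0.04],[0.04,-0.02,-0.01,0,0.04],[0.035,0,0,0,0.04],[-0.04,0,0,0,0.04],[0,0,0,0,0.04]]]'

```text
time: 17.82
tool_pos: [180.8, 498.3, 283.5]
tcp_rot: [3.078, 1.47, 1.364]
contact_force: [0.5, 2.2, 3.5]
grip_width: 40.3
```

```bash
python3 - <<'E'
from h import *
o,M=st();print(M[:,0].round(4));to(180,500,260)
E
```

```text
t 17.82 pos [180.8 498.3 283.5] jaw -98.2 q [ 60.7  14.6  85.6   1.8  74.3 158.5] F [0.5 2.2 3.5] w 40.3 tilt 5.8
[ 0.0206  0.0982 -0.9949]
t 17.82 pos [180.8 498.3 283.5] jaw -98.2 q [ 60.7  14.6  85.6   1.8  74.3 158.5] F [0.5 2.2 3.5] w 40.3 tilt 5.8
shift tool xyz m [ 0.0236 -0.0012  0.0008] turn None
```

Request:
send_rows --commands '[[[0.035,0,0,0,0.04],[0.035,0,0,0,0.04],[-0.04,0,0,0,0.04],[-0.04,0,0,0,0.04],[0,0,0,0,0.04],[0,0,0,0,0.04]]]'

```text
time: 18.32
tool_pos: [183.0, 501.2, 296.4]
tcp_rot: [3.062, 1.463, 1.346]
contact_force: [-0.0, 0.6, 0.5]
grip_width: 39.9
```

```bash
python3 - <<'E'
from h import *
o,M=st();print(M[:,0].round(4));to(180,500,260)
E
```

```text
t 18.32 pos [183.  501.2 296.4] jaw -98.3 q [ 60.6  14.3  84.    1.8  75.8 158.6] F [-0.   0.6  0.5] w 39.9 tilt 6.2
[ 0.0239  0.1049 -0.9942]
t 18.32 pos [183.  501.2 296.4] jaw -98.3 q [ 60.6  14.3  84.    1.8  75.8 158.6] F [-0.   0.6  0.5] w 39.9 tilt 6.2
shift tool xyz m [ 0.036  -0.0031  0.0055] turn None
```

Request:
send_rows --commands '[[[-0.04,0,0,0,0.04]]]'

```text
time: 18.4
tool_pos: [181.6, 495.8, 331.1]
tcp_rot: [3.087, 1.471, 1.371]
contact_force: [1.0, -0.1, -0.4]
grip_width: 40.5
```

```bash
cat >> h.py <<'E'
def q():
    o=monitor.get_obs();M=R.from_euler('xyz',o['tcp_rot']).as_matrix()
    j=np.degrees(o['joint_positions']);print('t',o['time'],o['tool_pos'].round(1),'ax',M[:2,0].round(4),'q',j.round(2),'dq',np.degrees(o['dq'])[[1,2,4]].round(1),'sum',(j[1]+j[2]+j[4]).round(2))
E
python3 -c "from h import *;q()"
```

```text
t 18.4 [181.6 495.8 331.1] ax [0.0197 0.0974] q [ 60.48  13.08  80.22   1.79  81.27 158.61] dq [-20.2 -59.1  72.9] sum 174.58
```

Request:
send_rows --commands '[[[-0.04,0,0,0,0.04]]]'

```text
time: 18.48
tool_pos: [181.0, 491.8, 372.7]
tcp_rot: [3.085, 1.471, 1.369]
contact_force: [0.2, 1.0, 0.7]
grip_width: 39.9
```

```bash
python3 -c "from h import *;q()"
```

```text
t 18.4833 [181.  491.8 372.7] ax [0.02   0.0979] q [ 60.32  12.01  75.33   1.78  87.21 158.65] dq [-10.3 -55.8  69.2] sum 174.55
```

Request:
send_rows --commands '[[[-0.04,0,0,0,0.04]]]'

```text
time: 18.57
tool_pos: [180.3, 487.6, 414.4]
tcp_rot: [3.084, 1.47, 1.368]
contact_force: [1.0, 1.8, -0.2]
grip_width: 40.0
```

```bash
python3 -c "from h import *;q()"
```

```text
t 18.5667 [180.3 487.6 414.4] ax [0.0202 0.0983] q [ 60.14  11.4   69.86   1.8   93.27 158.69] dq [ -7.2 -67.6  72.4] sum 174.53
```

Request:
send_rows --commands '[[[0,0,0,0,0.04]]]'

```text
time: 18.65
tool_pos: [181.5, 489.1, 424.0]
tcp_rot: [3.039, 1.454, 1.322]
contact_force: [-0.4, -0.2, 1.3]
grip_width: 39.9
```

```bash
python3 -c "from h import *;q()"
```

```text
t 18.65 [181.5 489.1 424. ] ax [0.0287 0.1129] q [ 60.11  11.03  68.96   1.8   93.56 158.69] dq [ 1.6  5.3 -4.5] sum 173.55
```

Request:
send_rows --commands '[[[0,0,0,0,0.04]]]'

```text
time: 18.73
tool_pos: [182.1, 489.7, 426.6]
tcp_rot: [3.027, 1.449, 1.31]
contact_force: [-0.0, 0.0, -1.0]
grip_width: 40.1
```

```bash
python3 -c "from h import *;q()"
```

```text
t 18.7333 [182.1 489.7 426.6] ax [0.0315 0.1178] q [ 60.09  10.93  68.73   1.81  93.56 158.69] dq [-3.  -7.3  2.5] sum 173.23
```

Request:
send_rows --commands '[[[0.015,0,0,0,0.04],[0.03,0,0,0,0.04],[0.041,0,0,0,0.04],[0.041,0,0,0,0.04]]]'

```text
time: 19.07
tool_pos: [190.4, 511.3, 311.2]
tcp_rot: [2.971, 1.415, 1.253]
contact_force: [0.7, 0.9, -1.3]
grip_width: 40.0
```

```bash
python3 -c "from h import *;q()"
```

```text
t 19.0667 [190.4 511.3 311.2] ax [0.0484 0.1471] q [ 60.5   13.55  83.     1.8   74.72 158.59] dq [ 18.2  50.2 -72.5] sum 171.27
```

Request:
send_rows --commands '[[[-0.02,0,0,0,0.04]]]'

```text
time: 19.15
tool_pos: [185.9, 502.0, 315.2]
tcp_rot: [3.016, 1.443, 1.298]
contact_force: [-1.0, -0.8, -2.6]
grip_width: 39.9
```

```bash
python3 -c "from h import *;q()"
```

```text
t 19.15 [185.9 502.  315.2] ax [0.0343 0.1223] q [ 60.42  13.27  82.56   1.8   77.09 158.61] dq [-13.7 -37.6  41.6] sum 172.92
```

Request:
send_rows --commands '[[[0,0,0,0,0.04]]]'

```text
time: 19.23
tool_pos: [185.9, 502.1, 316.1]
tcp_rot: [3.013, 1.442, 1.294]
contact_force: [1.2, 1.0, 1.3]
grip_width: 40.1
```

```bash
python3 -c "from h import *;q()"
```

```text
t 19.2333 [185.9 502.1 316.1] ax [0.0352 0.124 ] q [ 60.42  13.2   82.54   1.8   77.07 158.61] dq [ 6.3 16.5 -7.1] sum 172.81
```

Request:
send_rows --commands '[[[-0.02,0,0,0,0.04],[-0.041,0,0,0,0.04],[-0.041,0,0,0,0.04]]]'

```text
time: 19.48
tool_pos: [181.0, 486.4, 406.9]
tcp_rot: [3.073, 1.466, 1.353]
contact_force: [0.8, 1.7, 0.3]
grip_width: 39.9
```

```bash
python3 -c "
from h import *
q();optics.capture('wrist');q();optics.capture('wrist');q()"
```

```text
t 19.4833 [181.  486.4 406.9] ax [0.0225 0.1019] q [ 60.01  11.13  71.35   1.8   91.81 158.7 ] dq [ -6.7 -62.6  72.2] sum 174.28
t 19.5333 [181.9 487.6 416.1] ax [0.0299 0.1143] q [ 59.99  10.78  70.47   1.8   92.2  158.7 ] dq [ -2.    4.1 -11.7] sum 173.45
t 19.5833 [182.2 488.4 413.6] ax [0.0304 0.1155] q [ 60.01  10.82  70.8    1.8   91.75 158.7 ] dq [ 2.1  7.5 -5.5] sum 173.38
```

Request:
send_rows --commands '[[[0,0,0,0,0.04]]]'

```text
time: 19.67
tool_pos: [182.5, 488.7, 413.8]
tcp_rot: [3.03, 1.449, 1.31]
contact_force: [-0.3, 0.1, -0.9]
grip_width: 40.0
```

```bash
python3 -c "from h import *;q()"
```

```text
t 19.6667 [182.5 488.7 413.8] ax [0.0313 0.117 ] q [ 59.99  10.81  70.79   1.8   91.68 158.7 ] dq [-1.9 -4.2  1.2] sum 173.28
```

Request:
send_rows --commands '[[[0.035,0,0,0,0.04],[0.035,0,0,0,0.04],[-0.04,0,0,0,0.04]]]'

```text
time: 19.92
tool_pos: [178.2, 482.9, 362.7]
tcp_rot: [3.136, 1.483, 1.414]
contact_force: [-2.5, -1.3, -10.5]
grip_width: 40.0
```

```bash
python3 -c "from h import *;q()"
```

```text
t 19.9167 [178.2 482.9 362.7] ax [0.0136 0.0862] q [ 60.09  11.53  77.39   1.79  86.4  158.67] dq [-13.  -77.9  84. ] sum 175.32
```

Request:
send_rows --commands '[[[0,0,0,0,0.04]]]'

```text
time: 20.0
tool_pos: [177.5, 481.7, 363.9]
tcp_rot: [3.132, 1.483, 1.411]
contact_force: [-0.0, 1.0, 3.2]
grip_width: 40.0
```

```bash
python3 -c "from h import *;q()"
```

```text
t 20.0 [177.5 481.7 363.9] ax [0.014  0.0869] q [ 60.09  11.32  77.48   1.79  86.48 158.67] dq [  7.5  33.1 -12.3] sum 175.28
```

Request:
send_rows --commands '[[[0,0,0,0,0.04]]]'

```text
time: 20.08
tool_pos: [176.4, 479.6, 359.2]
tcp_rot: [-3.107, 1.492, 1.455]
contact_force: [0.1, 0.5, -1.0]
grip_width: 40.0
```

```bash
python3 -c "from h import *;q()"
```

```text
t 20.0833 [176.4 479.6 359.2] ax [0.0091 0.0784] q [ 60.08  11.46  77.97   1.79  86.42 158.67] dq [-2.7 -4.1  0.9] sum 175.84
```

Request:
send_rows --commands '[[[0.035,0,0,0,0.04],[0.035,0,0,0,0.04],[-0.04,0,0,0,0.04],[0,0,0,0,0.04],[0,0,0,0,0.04]]]'

```text
time: 20.5
tool_pos: [171.4, 472.6, 311.6]
tcp_rot: [-2.884, 1.518, 1.677]
contact_force: [0.4, -0.0, -1.3]
grip_width: 39.8
```

```bash
python3 -c "from h import *;q()"
```

```text
t 20.5 [171.4 472.6 311.6] ax [-0.0056  0.0525] q [ 60.19  12.48  83.82   1.8   81.25 158.65] dq [-2.7 -5.9  0.9] sum 177.55
```

Request:
send_rows --commands '[[[0.035,0,0,0,0.04],[0.035,0,0,0,0.04],[-0.04,0,0,0,0.04],[0,0,0,0,0.04],[0,0,0,0,0.04]]]'

```text
time: 20.92
tool_pos: [169.4, 470.9, 272.8]
tcp_rot: [-2.768, 1.525, 1.792]
contact_force: [0.1, 0.2, -0.9]
grip_width: 39.7
```

```bash
python3 -c "from h import *;q();to(490,-130,260,-59.4)"
```

```text
t 20.9167 [169.4 470.9 272.8] ax [-0.0101  0.0447] q [ 60.29  13.76  88.18   1.82  76.12 158.62] dq [-3.  -6.9  1.3] sum 178.06
t 20.92 pos [169.4 470.9 272.8] jaw -98.8 q [ 60.3  13.8  88.2   1.8  76.1 158.6] F [ 0.1  0.2 -0.9] w 39.7 tilt 2.6
shift tool xyz m [-0.0174  0.4081  0.5452] turn -39.4
```

Request:
send_rows --commands '[[[-0.001,0.03,0.012,0,0.04],[-0.001,0.034,0.018,0,0.04],[-0.001,0.034,0.02,0,0.04],[-0.001,0.034,0.02,0,0.04],[-0.001,0.034,0.02,0,0.04],[-0.001,0.034,0.02,0,0.04],[-0.001,0.03,0.025,0,0.04],[-0.001,0.025,0.03,0,0.04],[-0.001,0.02,0.03,0,0.04],[-0.001,0.02,0.035,0,0.04]]]'

```text
time: 21.75
tool_pos: [447.5, 203.8, 277.3]
tcp_rot: [2.977, 1.497, 1.269]
contact_force: [0.7, 0.6, -0.2]
grip_width: 39.7
```

```bash
python3 -c "from h import *;q();to(490,-130,260,-59.4)"
```

```text
t 21.75 [447.5 203.8 277.3] ax [0.022  0.0707] q [ 13.14  12.33  89.43   3.77  76.12 110.17] dq [-1.7  3.  -0.7] sum 177.88
t 21.75 pos [447.5 203.8 277.3] jaw -97.8 q [ 13.1  12.3  89.4   3.8  76.1 110.2] F [ 0.7  0.6 -0.2] w 39.7 tilt 4.2
shift tool xyz m [-0.0054  0.0877  0.3253] turn -38.4
```

Request:
send_rows --commands '[[[0,0.009,0.03,0,0.05],[0,0.009,0.033,0,0.05],[0,0.009,0.033,0,0.05],[0,0.009,0.033,0,0.05],[0,0.009,0.033,0,0.05],[0,0.009,0.033,0,0.05],[0,0.009,0.033,0,0.05],[0,0.009,0.033,-5,0.05],[0,0.009,0.03,-5,0.05],[0,0.005,0.015,-5,0.05]]]'

```text
time: 22.58
tool_pos: [513.9, -132.9, 268.4]
tcp_rot: [2.207, 1.481, 0.764]
contact_force: [0.1, 0.7, 0.2]
grip_width: 49.9
```

```bash
python3 -c "from h import *;q();to(500,-146,260,-59.4)"
```

```text
t 22.5833 [ 513.9 -132.9  268.4] ax [0.0646 0.0619] q [-25.69  17.02  84.55   4.94  76.67  55.93] dq [ 12.3 -18.2   5.2] sum 178.24
t 22.58 pos [ 513.9 -132.9  268.4] jaw -82.6 q [-25.7  17.   84.6   4.9  76.7  55.9] F [0.1 0.7 0.2] w 49.9 tilt 5.1
shift tool xyz m [ 0.0066 -0.016   0.0116] turn -23.2
```

```bash
python3 -c "
from h import *
import pickle
o=monitor.get_obs();d=cap('wrist','w11.png');pickle.dump((o,d),open('w11.pkl','wb'));q()"
```

```text
t 22.6333 [ 514.9 -134.6  268.3] ax [0.0655 0.0605] q [-25.79  17.14  84.4    4.89  76.63  55.58] dq [-1.9  3.5  0.3] sum 178.17
```

View pics/w11.png

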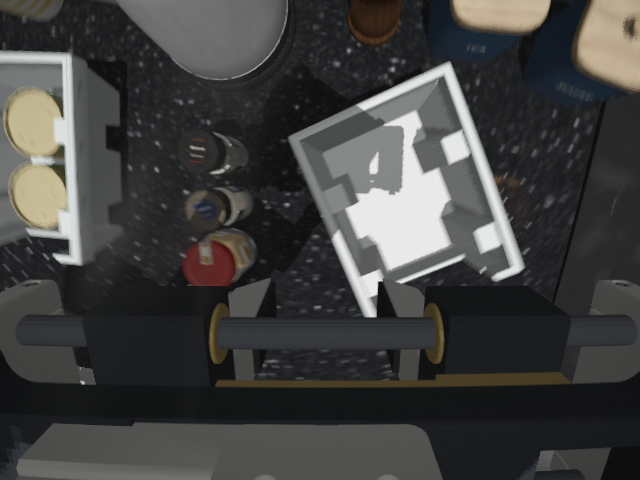

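```bash
python3 - <<'E'
from h import *
import pickle
np.set_printoptions(precision=1,suppress=True)
o,d=pickle.load(open('w11.pkl','rb'))
P=plane(d,[[290,138],[448,63],[523,272],[370,318]],100,o);print(P[:,:2],np.linalg.norm(np.roll(P,-1,0)-P,axis=1))
for a,b in((0,3),(1,2)):
    v=P[a]-P[b];print(np.degrees(np.arctan2(v[1],v[0])))
v=P[1]-P[0];print(np.degrees(np.arctan2(v[1],v[0]))+90)
print(P[[0,2]].mean(0))
print('full corners',plane(d,[[70,54],[78,262]],100,o)[:,:2])
E
```

```text
[[ 602.2  -80.2]
 [ 684.  -211.9]
 [ 506.7 -320.5]
 [ 437.8 -180.2]] [155.  208.  156.2 192.5]
31.329052663458867
31.48894897825557
31.853067002690594
[ 554.4 -200.3  100. ]
full corners [[656.  138.4]
 [451.9 130.3]]
```

Request:
send_rows --commands '[[[0,0,0,-6,0.05],[0,0,0,-6,0.05],[0,0,0,-6,0.05],[0,0,0,-5,0.05],[0,0,0,0,0.05]]]'

```text
time: 23.05
tool_pos: [521.0, -139.8, 272.2]
tcp_rot: [1.622, 1.475, 0.595]
contact_force: [1.2, -0.2, -0.0]
grip_width: 50.1
```

```bash
python3 -c "from h import *;q();to(501.4,-144.4,77,-58.6)"
```

```text
t 23.05 [ 521.  -139.8  272.2] ax [0.0794 0.0538] q [-26.02  17.28  83.63   4.91  76.4   31.75] dq [-0.  -1.3 -0.5] sum 177.3
t 23.05 pos [ 521.  -139.8  272.2] jaw -58.8 q [-26.   17.3  83.6   4.9  76.4  31.8] F [ 1.2 -0.2 -0. ] w 50.1 tilt 5.5
shift tool xyz m [ 0.1925 -0.0377 -0.0053] turn -0.2
```

Request:
send_rows --commands '[[[0.035,-0.01,-0.001,0,0.05],[0.035,-0.01,-0.001,0,0.05],[-0.04,-0.005,-0.001,0,0.05],[0,0,0,0,0.05],[0,0,0,0,0.05]]]'

```text
time: 23.47
tool_pos: [498.6, -146.2, 233.2]
tcp_rot: [1.691, 1.476, 0.648]
contact_force: [-0.5, 0.5, -0.9]
grip_width: 50.1
```

```bash
python3 -c "from h import *;q();to(501.4,-144.4,77,-58.6)"
```

```text
t 23.4667 [ 498.6 -146.2  233.2] ax [0.0752 0.0569] q [-27.84  16.98  90.29   5.2   70.5   30.28] dq [-3.4 -6.   1.6] sum 177.78
t 23.47 pos [ 498.6 -146.2  233.2] jaw -59.7 q [-27.8  17.   90.3   5.2  70.5  30.3] F [-0.5  0.5 -0.9] w 50.1 tilt 5.4
shift tool xyz m [ 0.1558 -0.0113  0.0016] turn -1.1
```

Request:
send_rows --commands '[[[0.035,-0.004,0,-1,0.05],[0.035,-0.003,0,0,0.05],[0.035,-0.002,0,0,0.05],[0.025,-0.002,0,0,0.05],[0.012,0,0,0,0.05],[0,0,0,0,0.05]]]'

```text
time: 23.97
tool_pos: [510.9, -147.4, 93.9]
tcp_rot: [1.459, 1.462, 0.42]
contact_force: [-0.6, 0.4, -0.2]
grip_width: 49.8
```

```bash
python3 -c "from h import *;q();to(501.4,-144.4,77,-58.6)"
```

```text
t 23.9667 [ 510.9 -147.4   93.9] ax [0.0994 0.0444] q [-27.32  26.43 100.68   6.46  49.16  28.16] dq [-0.3 -1.2  0.5] sum 176.27
t 23.97 pos [ 510.9 -147.4   93.9] jaw -59.6 q [-27.3  26.4 100.7   6.5  49.2  28.2] F [-0.6  0.4 -0.2] w 49.8 tilt 6.3
shift tool xyz m [ 0.016  -0.0085 -0.0076] turn -1.0
```

Request:
send_rows --commands '[[[0.008,-0.004,-0.004,-1,0.05],[0.008,-0.004,-0.004,0,0.03],[0,0,0,0,0.014],[0,0,0,0,0.013],[0,0,0,0,0.013]]]'

```text
time: 24.38
tool_pos: [507.6, -145.8, 81.9]
tcp_rot: [1.368, 1.453, 0.341]
contact_force: [-1.4, 0.7, -1.0]
grip_width: 27.9
```

```bash
python3 -c "from h import *;q();to(501.4,-144.4,77,-58.6);arc();cap('wrist','w12.png')"
```

```text
t 24.3833 [ 507.6 -145.8   81.9] ax [0.1105 0.0392] q [-27.34  26.83 102.55   6.8   46.2   26.99] dq [-0.9 -1.8  0.5] sum 175.59
t 24.38 pos [ 507.6 -145.8   81.9] jaw -58.9 q [-27.3  26.8 102.6   6.8  46.2  27. ] F [-1.4  0.7 -1. ] w 27.9 tilt 6.7
shift tool xyz m [ 0.0043 -0.0051 -0.0045] turn -0.3
t 24.38 pos [ 507.6 -145.8   81.9] jaw -58.9 q [-27.3  26.8 102.6   6.8  46.2  27. ] F [-1.4  0.7 -1. ] w 27.9 tilt 6.7
implied centre [ 559.3 -202.7] yaw 31.1 tilt axis [ 0.111  0.039 -0.993]
```

View pics/w12.png

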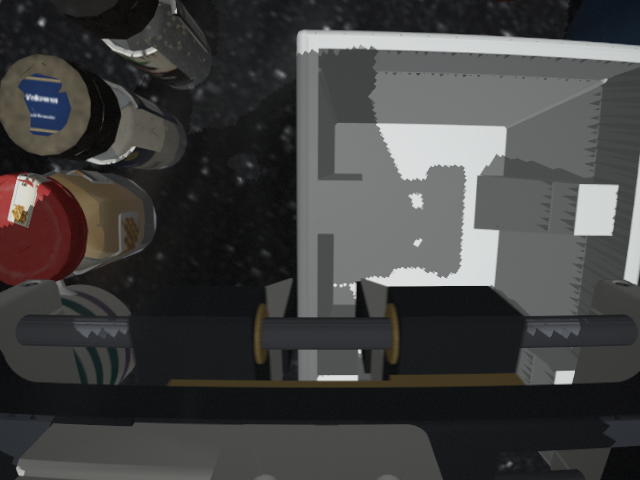

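Request:
send_rows --commands '[[[0.003,-0.004,-0.003,0,0.013],[0,0,0,0,0.013],[0,-0.0065,0.0016,-5,0.013],[0,-0.0065,0.0016,-5,0.013],[0,-0.0065,0.0016,-5,0.013]]]'

```text
time: 24.85
tool_pos: [491.8, -160.4, 79.0]
tcp_rot: [1.07, 1.449, 0.313]
contact_force: [-0.5, 0.5, 0.3]
grip_width: 12.9
```

```bash
python3 -c "from h import *;q();arc();cap('wrist','w13.png')"
```

```text
t 24.85 [ 491.8 -160.4   79. ] ax [0.1158 0.0375] q [-29.78  26.12 104.55   7.34  44.85   8.57] dq [-1.3  3.5 -1.6] sum 175.52
t 24.85 pos [ 491.8 -160.4   79. ] jaw -43.5 q [-29.8  26.1 104.6   7.3  44.8   8.6] F [-0.5  0.5  0.3] w 12.9 tilt 7.0
implied centre [ 556.6 -201.5] yaw 46.5 tilt axis [ 0.116  0.038 -0.993]
```

View pics/w13.png

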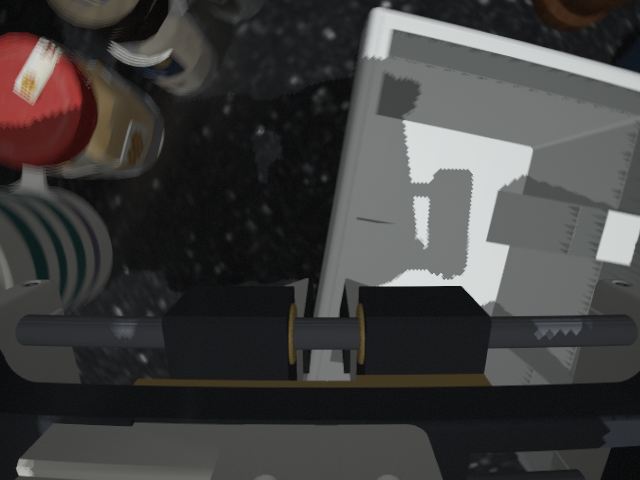

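Turning in the cage works with about 12° of lag. Continuing.

Request:
send_rows --commands '[[[0,-0.0065,0.0016,-5,0.012],[0,-0.0065,0.0016,-5,0.012],[0,-0.0065,0.0016,-5,0.012],[0,-0.0065,0.0016,-5,0.012],[0,-0.0065,0.0016,-5,0.012],[0,-0.0065,0.0016,-5,0.012],[0,-0.0065,0.0016,-5,0.012],[0,-0.0065,0.0016,-5,0.012]]]'

```text
time: 25.57
tool_pos: [482.3, -214.0, 79.0]
tcp_rot: [0.329, 1.444, 0.287]
contact_force: [1.0, -0.3, -0.8]
grip_width: 12.2
```

```bash
python3 -c "from h import *;q();arc();cap('wrist','w14.png')"
```

```text
t 25.5667 [ 482.3 -214.    79. ] ax [0.1209 0.0356] q [-35.75  27.08 102.8    7.97  45.94 -38.62] dq [ 3.8 -7.2  3.8] sum 175.82
t 25.57 pos [ 482.3 -214.    79. ] jaw -2.6 q [-35.7  27.1 102.8   8.   45.9 -38.6] F [ 1.  -0.3 -0.8] w 12.2 tilt 7.2
implied centre [ 557.8 -202.4] yaw 87.4 tilt axis [ 0.121  0.036 -0.992]
```

View pics/w14.png

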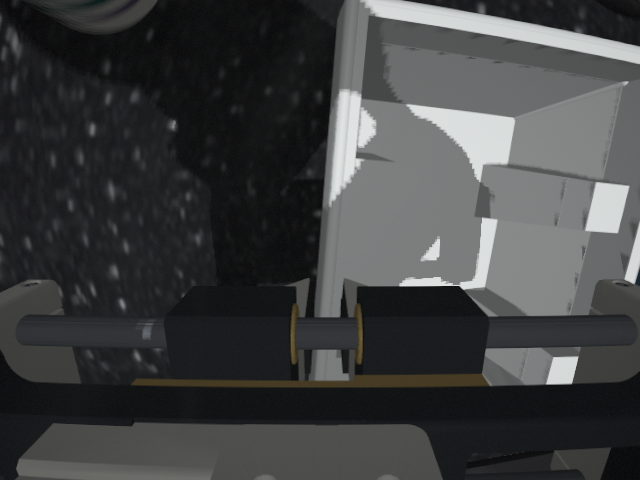

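Request:
send_rows --commands '[[[0,-0.0065,0.0016,-5,0.012],[0,-0.0065,0.0016,-5,0.012],[0,-0.0065,0.0016,-5,0.012],[0,-0.0065,0.0016,-5,0.012],[0,-0.0065,0.0016,-5,0.012],[0,-0.0065,0.0016,-5,0.012],[0,-0.0065,0.0016,-5,0.012],[0,-0.0065,0.0016,-5,0.012],[0,-0.0065,0.0016,-5,0.012],[0,-0.0065,0.0016,-5,0.012]]]'

```text
time: 26.45
tool_pos: [520.3, -268.9, 81.9]
tcp_rot: [-0.542, 1.444, 0.288]
contact_force: [0.1, 1.0, -1.8]
grip_width: 11.7
```

```bash
python3 -c "from h import *;q();arc()"
```

```text
t 26.45 [ 520.3 -268.9   81.9] ax [0.1214 0.036 ] q [-38.08  31.88  93.02   7.62  51.12 -90.2 ] dq [  6.6 -14.2   7.6] sum 176.02
t 26.45 pos [ 520.3 -268.9   81.9] jaw 47.7 q [-38.1  31.9  93.    7.6  51.1 -90.2] F [ 0.1  1.  -1.8] w 11.7 tilt 7.3
implied centre [ 559.8 -203.2] yaw 137.7 tilt axis [ 0.121  0.036 -0.992]
```

Request:
send_rows --commands '[[[0.001,-0.0065,0.0016,-5,0.012],[0.001,-0.0065,0.0016,-5,0.012],[0.001,-0.0065,0.0016,-5,0.012],[0,-0.0065,0.0016,-5,0.012],[0,-0.0065,0.0016,-5,0.012],[0,-0.0065,0.0016,-5,0.012],[0,-0.0065,0.0016,-5,0.012],[0,-0.0065,0.0016,-5,0.012],[0,-0.0065,0.0016,-5,0.012],[0,-0.0065,0.0016,-5,0.012]]]'

```text
time: 27.28
tool_pos: [587.6, -273.4, 85.1]
tcp_rot: [-1.383, 1.446, 0.318]
contact_force: [-0.0, 0.3, -1.2]
grip_width: 12.3
```

```bash
python3 -c "
from h import *
import pickle
q();arc()
o=monitor.get_obs();d=cap('wrist','w15.png');pickle.dump((o,d),open('w15.pkl','wb'))"
```

```text
t 27.2833 [ 587.6 -273.4   85.1] ax [0.1184 0.0389] q [ -34.54   37.2    81.92    6.81   56.71 -135.53] dq [  5.  -11.2   6. ] sum 175.84
t 27.28 pos [ 587.6 -273.4   85.1] jaw 97.5 q [ -34.5   37.2   81.9    6.8   56.7 -135.5] F [-0.   0.3 -1.2] w 12.3 tilt 7.2
implied centre [ 563.  -200.5] yaw 187.5 tilt axis [ 0.118  0.039 -0.992]
```

View pics/w15.png

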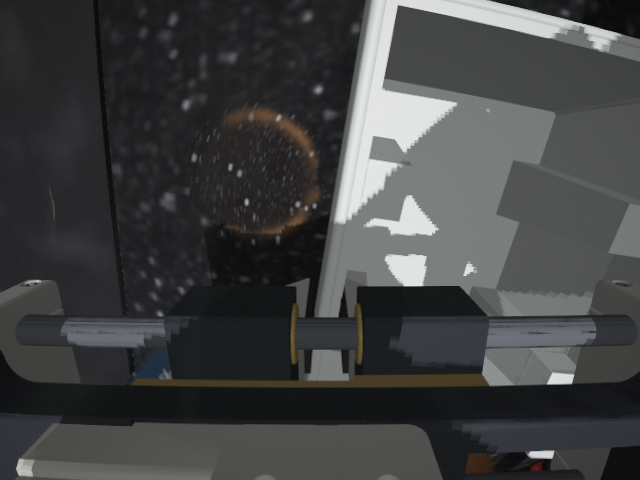

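```bash
python3 - <<'E'
from h import *
import pickle
o,d=pickle.load(open('w15.pkl','rb'))
P=plane(d,[[367,5],[325,260],[480,8],[630,42]],100,o);print(P.round(1))
v=P[0]-P[1];print(np.degrees(np.arctan2(v[1],v[0])))
v=P[3]-P[2];print(np.degrees(np.arctan2(v[1],v[0]))+90)
E
```

```text
[[ 467.3 -277.5  100. ]
 [ 560.9 -279.2  100. ]
 [ 462.3 -239.7  100. ]
 [ 462.7 -182.   100. ]]
178.94616695814992
179.58730094237882
```

Request:
send_rows --commands '[[[0,0,0,3,0.022],[0,0,0,2.8,0.022],[0.005,0,0,0,0.022]]]'

```text
time: 27.58
tool_pos: [590.6, -272.2, 81.2]
tcp_rot: [-1.291, 1.443, 0.298]
contact_force: [1.2, 0.1, -0.8]
grip_width: 21.6
```

```bash
python3 -c "
from h import *
q();to(584,-274.5,77,91.7)"
```

```text
t 27.5833 [ 590.6 -272.2   81.2] ax [0.1215 0.0373] q [ -34.31   37.56   81.95    6.87   56.11 -128.95] dq [ 5.   2.8 -7.8] sum 175.62
t 27.58 pos [ 590.6 -272.2   81.2] jaw 91.1 q [ -34.3   37.6   81.9    6.9   56.1 -128.9] F [ 1.2  0.1 -0.8] w 21.6 tilt 7.3
shift tool xyz m [ 0.0033  0.0071 -0.0023] turn -0.6
```

Request:
send_rows --commands '[[[0.004,0.007,-0.002,-0.5,0.015],[0,0,0,0,0.0],[0,0,0,0,0.0],[0,0,0,0,0.0],[0,0,0,0,0.0]]]'

```text
time: 28.0
tool_pos: [582.5, -274.1, 74.5]
tcp_rot: [-1.287, 1.445, 0.306]
contact_force: [0.6, 0.7, 0.3]
grip_width: 8.5
```

```bash
python3 -c "
from h import *
import pickle
q();to(584,-274.5,77,91.7)
o=monitor.get_obs();d=cap('wrist','w16.png');pickle.dump((o,d),open('w16.pkl','wb'))"
```

```text
t 28.0 [ 582.5 -274.1   74.5] ax [0.1201 0.0379] q [ -34.87   37.49   83.35    7.     54.94 -129.97] dq [-0.1  0.1 -0.1] sum 175.77
t 28.0 pos [ 582.5 -274.1   74.5] jaw 91.4 q [ -34.9   37.5   83.3    7.    54.9 -130. ] F [0.6 0.7 0.3] w 8.5 tilt 7.2
shift tool xyz m [-0.0023 -0.0018 -0.0004] turn -0.3
```

View pics/w16.png

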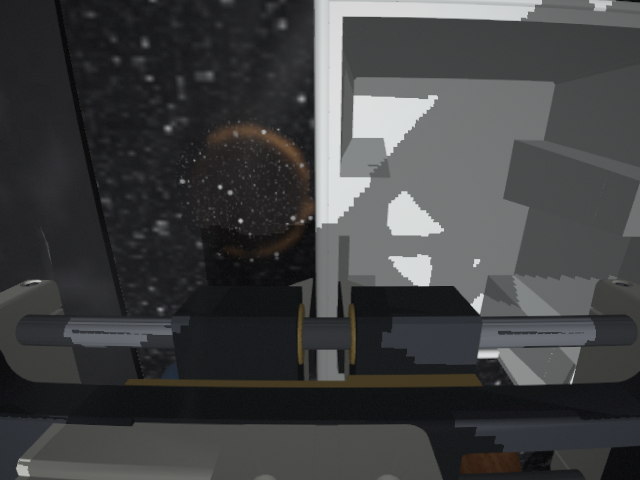

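```bash
python3 - <<'E'
from h import *
import pickle
np.set_printoptions(precision=1,suppress=True)
o,d=pickle.load(open('w16.pkl','rb'))
P=plane(d,[[345,17],[520,20],[315,250],[341,230],[314,60]],100,o);print(P)
E
```

```text
[[ 468.4 -273.3  100. ]
 [ 466.5 -217.8  100. ]
 [ 546.3 -281.5  100. ]
 [ 538.  -271.8  100. ]
 [ 480.7 -282.6  100. ]]
```

Request:
send_rows --commands '[[[-0.01,0,0,0,0.0],[-0.02,0,0,0,0.0],[-0.03,0,0,0,0.0],[-0.03,0,0,0,0.0],[-0.03,0,0,0,0.0],[-0.03,0,0,0,0.0],[-0.02,0,0,0,0.0]]]'

```text
time: 28.63
tool_pos: [557.8, -278.5, 245.7]
tcp_rot: [-1.181, 1.455, 0.413]
contact_force: [0.4, -1.2, -1.8]
grip_width: 9.1
```

```bash
python3 -c "
from h import *
import pickle
q();st()
d=cap('side','s17.png');pickle.dump(d,open('s17.pkl','wb'))
o=monitor.get_obs();d=cap('wrist','w17.png');pickle.dump((o,d),open('w17.pkl','wb'));q()"
```

```text
t 28.6333 [ 557.8 -278.5  245.7] ax [0.1058 0.0463] q [ -36.53   27.04   73.03    5.91   76.7  -129.02] dq [-11.  -20.3  32.1] sum 176.76
t 28.63 pos [ 557.8 -278.5  245.7] jaw 91.4 q [ -36.5   27.    73.     5.9   76.7 -129. ] F [ 0.4 -1.2 -1.8] w 9.1 tilt 6.6
t 28.7333 [ 559.  -279.3  247.3] ax [0.1104 0.0431] q [ -36.54   26.95   72.95    5.92   76.54 -129.03] dq [ 3.2  5.1 -3.7] sum 176.44
```

View pics/w17.png

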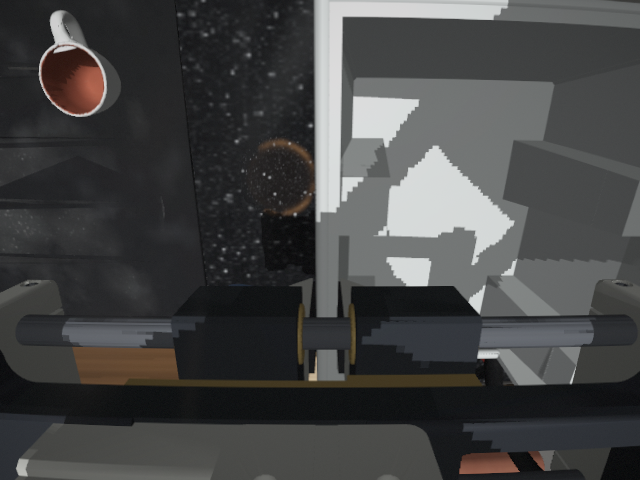

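View pics/s17.png

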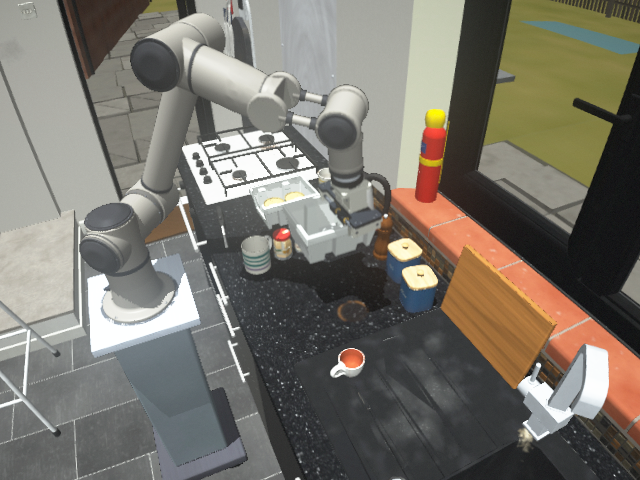

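```bash
python3 - <<'E'
from h import *
import pickle
np.set_printoptions(precision=1,suppress=True)
o,d=pickle.load(open('w16.pkl','rb'))
cv2.imwrite('pics/w16c.png',cv2.resize(d['color'][0:300,300:640],None,fx=2.3,fy=2,interpolation=cv2.INTER_CUBIC))
print(plane(d,[[350,138],[383,138],[388,177],[342,177]],90,o))
o,d=pickle.load(open('w17.pkl','rb'))
E
```

```text
[[ 505.4 -269.    90. ]
 [ 505.1 -256.7   90. ]
 [ 519.7 -253.6   90. ]
 [ 520.  -271.4   90. ]]
```

View pics/w16c.png

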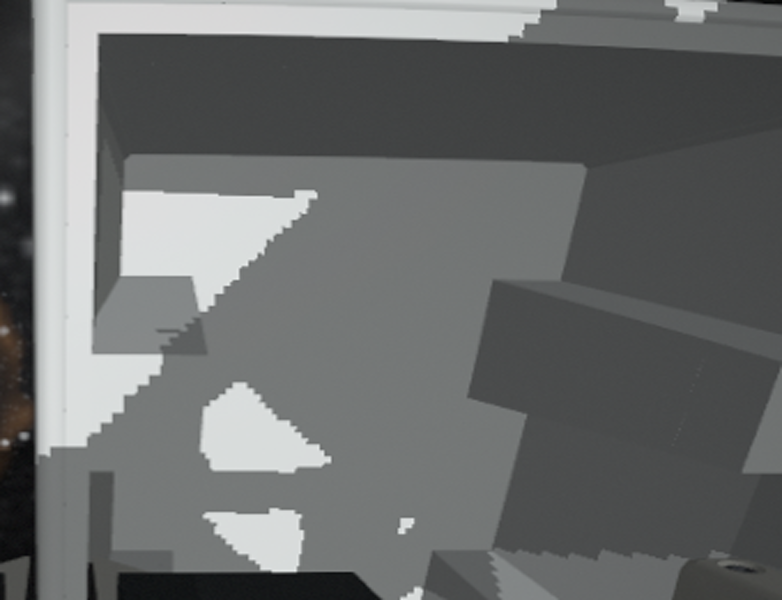

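```bash
python3 - <<'E'
from h import *
import pickle
np.set_printoptions(precision=1,suppress=True)
o,d=pickle.load(open('w16.pkl','rb'))
print(plane(d,[[331,1],[343,16],[500,2],[500,19]],100,o))
# tool-frame of bin at pick: centre guess -> tool coords
M=R.from_euler('xyz',o['tcp_rot']).as_matrix()
for cx in(563,567): print(M.T@(np.array([cx,-202,0])-o['tool_pos']))
# project side17 bin corners for centre hypothesis
s=pickle.load(open('s17.pkl','rb'))
cv2.imwrite('pics/s17c.png',cv2.resize(s['color'][160:310,230:430],None,fx=4,fy=4,interpolation=cv2.INTER_CUBIC))
E
```

```text
[[ 464.3 -277.7  100. ]
 [ 468.2 -273.9  100. ]
 [ 462.  -225.3  100. ]
 [ 466.6 -224.4  100. ]]
[74.3 26.9 69.9]
[74.8 22.9 69.8]
```

View pics/s17c.png

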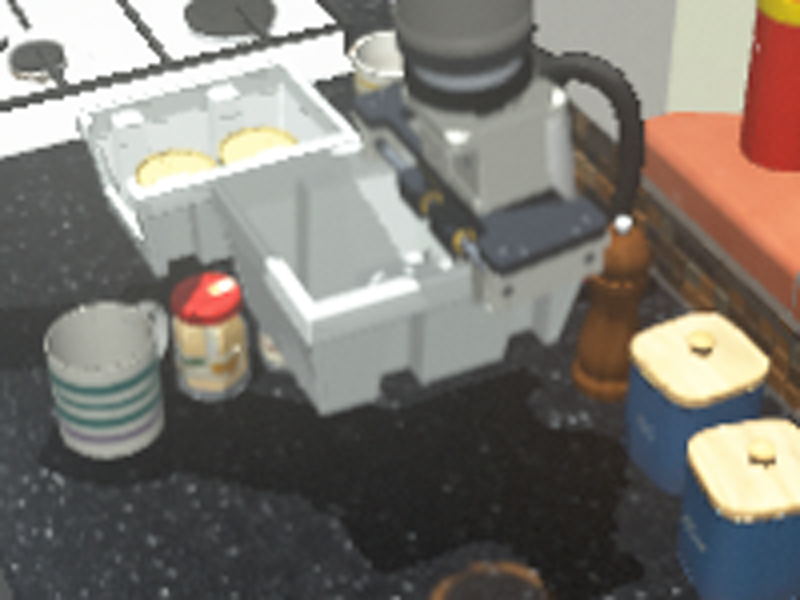

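Request:
send_rows --commands '[[[0,0.01,0.01,0,0.0],[0,0.01,0.02,0,0.0],[0,0.01,0.022,0,0.0],[0,0.005,0.022,0,0.0],[0,0,0.022,0,0.0],[0,0,0.022,0,0.0],[0,0,0.022,0,0.0],[0,0,0.022,0,0.0],[0,0,0.022,0,0.0],[0,0,0.022,0,0.0]]]'

```text
time: 29.57
tool_pos: [510.5, -67.5, 239.6]
tcp_rot: [-1.102, 1.466, 0.484]
contact_force: [0.3, -0.5, -1.1]
grip_width: 8.8
```

```bash
cat >> h.py <<'E'
def binpose(tgt=(550.5,213.6),yaw=181.7):
    import pickle
    o,d=pickle.load(open('w16.pkl','rb'))
    def H(o):
        T=np.eye(4);T[:3,:3]=R.from_euler('xyz',o['tcp_rot']).as_matrix();T[:3,3]=o['tool_pos'];return T
    B=np.eye(4);B[:3,:3]=R.from_euler('z',181.5,degrees=True).as_matrix();B[:3,3]=[567,-202,0]
    G=np.linalg.inv(H(o))@B
    n=monitor.get_obs();W=H(n)@G
    y=np.degrees(np.arctan2(W[1,0],W[0,0]))%360
    print('bin at',W[:3,3].round(1),'yaw',y.round(1),'zaxis',W[:2,2].round(3))
    e=np.array([tgt[0],tgt[1],90])-W[:3,3];print('world err',e.round(1),'tool shift',(H(n)[:3,:3].T@e/1000).round(4),'turn',(y-yaw).round(1))
E
python3 -c "from h import *;q();binpose()"
```

```text
t 29.5667 [510.5 -67.5 239.6] ax [0.0922 0.0485] q [ -18.78   15.21   91.78    4.65   68.95 -111.13] dq [-6.2  8.9 -3.7] sum 175.94
bin at [493.4   5.5 166.4] yaw 181.1 zaxis [ 0.028 -0.011]
world err [ 57.1 208.1 -76.4] tool shift [ 0.0914 -0.0523  0.2033] turn -0.6
```

Request:
send_rows --commands '[[[0,0,0.022,0,0.0],[0,0,0.022,0,0.0],[0,0,0.022,0,0.0],[0,0,0.022,0,0.0],[0,-0.005,0.022,0,0.0],[0,-0.01,0.022,0,0.0],[0,-0.01,0.022,0,0.0],[0,-0.01,0.022,0,0.0],[0,-0.01,0.018,0,0.0],[0,0,0,0,0.0]]]'

```text
time: 30.4
tool_pos: [543.1, 141.7, 239.3]
tcp_rot: [-0.935, 1.487, 0.654]
contact_force: [-0.6, -0.3, -2.0]
grip_width: 8.8
```

```bash
python3 -c "from h import *;q();binpose()"
```

```text
t 30.4 [543.1 141.7 239.3] ax [0.0663 0.0508] q [  5.34  20.35  84.34   2.69  71.28 -86.46] dq [-0.   3.7  0.1] sum 175.96
bin at [523.8 214.8 166.8] yaw 181.4 zaxis [ 0.054 -0.013]
world err [ 26.7  -1.2 -76.8] tool shift [ 0.0782 -0.0215 -0.0055] turn -0.3
```

Request:
send_rows --commands '[[[0.015,-0.006,-0.001,0,0.0],[0.012,-0.006,-0.001,0,0.0],[0.008,-0.005,0,0,0.0],[0.005,-0.003,0,0,0.0],[0.003,0,0,0,0.0],[0,0,0,0,0.0]]]'

```text
time: 30.9
tool_pos: [563.8, 141.8, 189.7]
tcp_rot: [-0.869, 1.497, 0.721]
contact_force: [-0.0, 0.0, -1.6]
grip_width: 8.4
```

```bash
python3 -c "
from h import *
q();binpose()
import pickle
d=cap('side','s18.png');pickle.dump(d,open('s18.pkl','wb'))
d=cap('scene','c18.png')
s=cv2.imread('pics/s18.png');cv2.imwrite('pics/s18c.png',cv2.resize(s[130:280,220:420],None,fx=4,fy=4,interpolation=cv2.INTER_CUBIC))"
```

```text
t 30.9 [563.8 141.8 189.7] ax [0.0555 0.0488] q [  5.18  25.12  85.01   2.72  66.47 -86.97] dq [ 0.5 -0.3  0.2] sum 176.6
bin at [543.6 214.7 117.2] yaw 181.5 zaxis [ 0.065 -0.011]
world err [  6.9  -1.1 -27.2] tool shift [ 0.0274 -0.0054 -0.0025] turn -0.2
```

View pics/s18c.png

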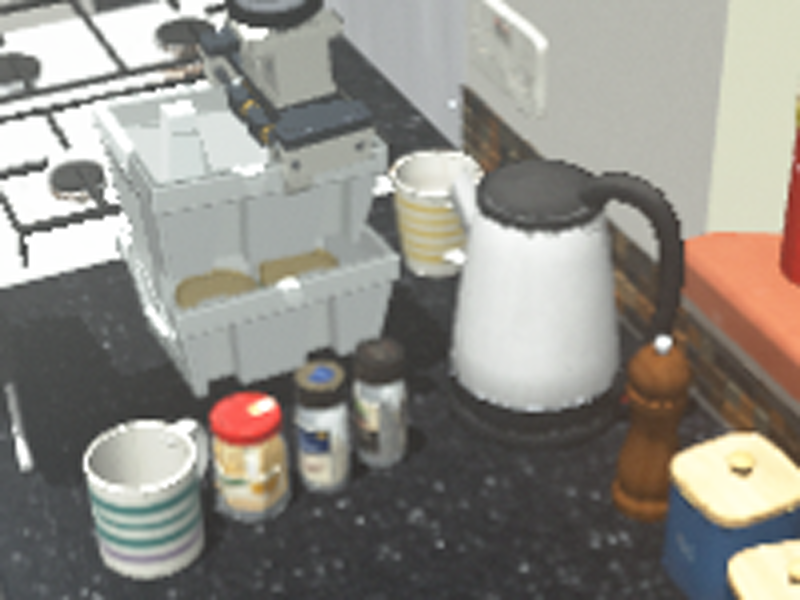

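View pics/c18.png

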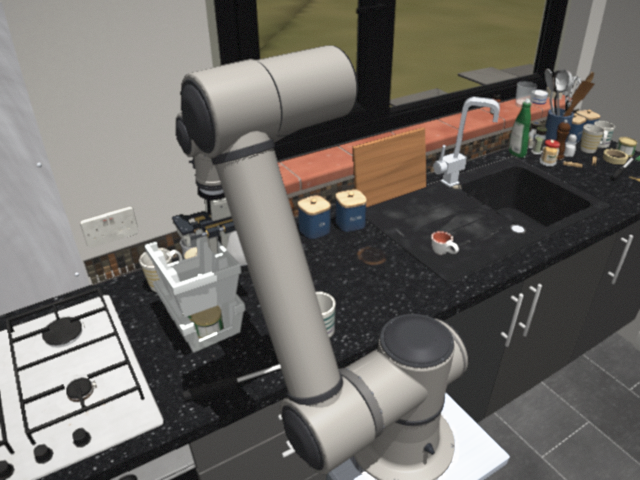

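```bash
python3 - <<'E'
from h import *
import pickle
np.set_printoptions(precision=1,suppress=True)
s=pickle.load(open('s18.pkl','rb'))
im=s['color'][130:250,235:335];cv2.imwrite('pics/s18d.png',cv2.resize(im,None,fx=6,fy=5,interpolation=cv2.INTER_CUBIC))
f=lambda a:np.array(a,float)/4+[220,130]
print(plane(s,f([[155,215],[387,158]]),217)[:,:2],plane(s,f([[178,320],[400,267]]),100)[:,:2])
E
```

```text
[[433.   99.9]
 [632.2 103.3]] [[448.  123.5]
 [647.8 117.6]]
```

View pics/s18d.png

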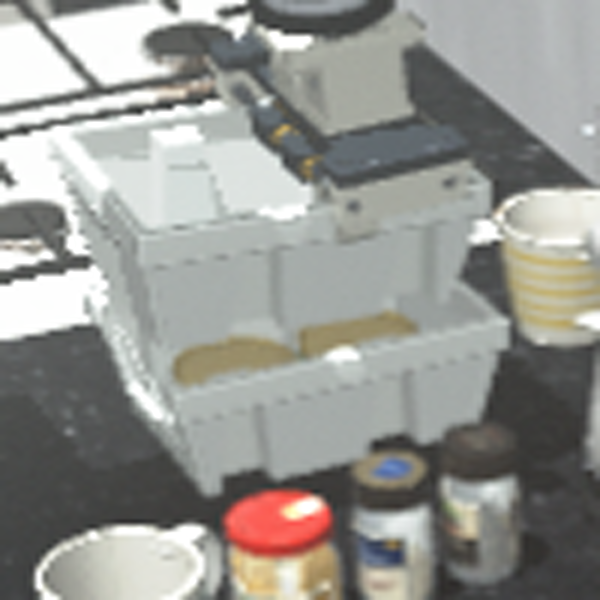

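```bash
python3 - <<'E'
from h import *
import pickle
o=monitor.get_obs();d=cap('wrist','w18.png');pickle.dump((o,d),open('w18.pkl','wb'))
s=cv2.imread('pics/c18.png');cv2.imwrite('pics/c18c.png',cv2.resize(s[215:365,110:280],None,fx=4.5,fy=4,interpolation=cv2.INTER_CUBIC))
q();binpose()
E
```

```text
t 31.05 [564.3 142.1 191.3] ax [0.0583 0.0492] q [  5.21  25.01  84.93   2.73  66.5  -86.96] dq [-0.5 -0.4 -0. ] sum 176.44
bin at [544.3 215.  118.7] yaw 181.5 zaxis [ 0.062 -0.011]
world err [  6.2  -1.4 -28.7] tool shift [ 0.0289 -0.0045 -0.0029] turn -0.2
```

View pics/c18c.png

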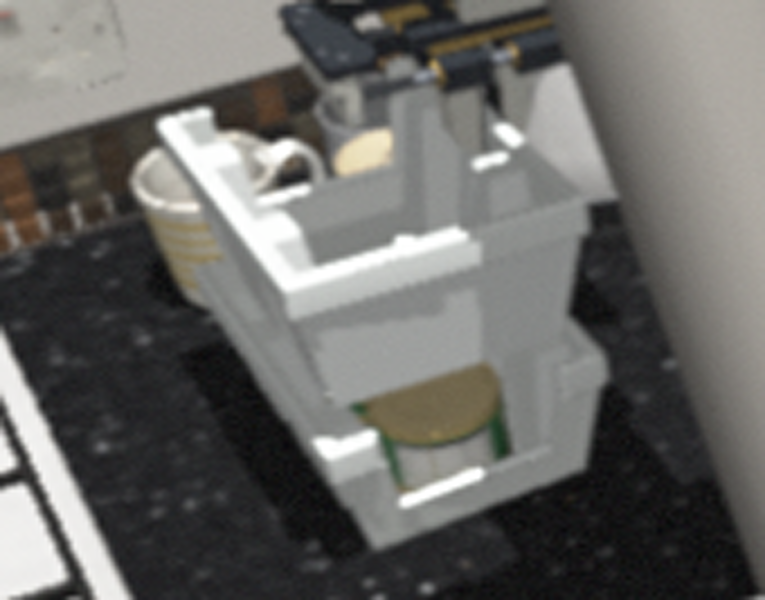

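View pics/w18.png

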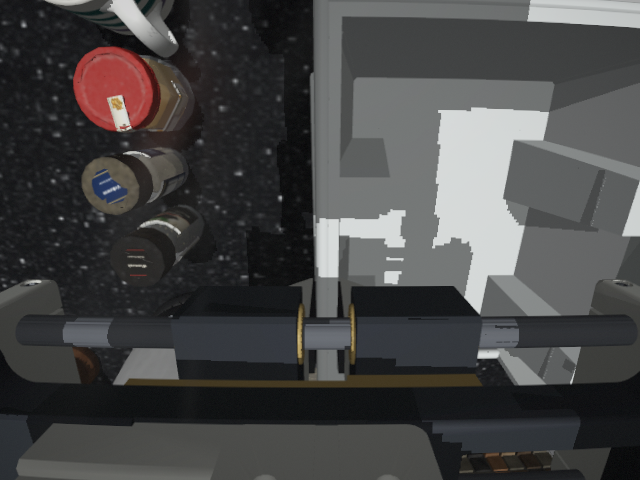

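```bash
python3 - <<'E'
from h import *
import pickle
o,d=pickle.load(open('w18.pkl','rb'))
print(proj(d,np.array([[449.4,130.5,100],[550,134,100],[656,137.4,100]]),o).round(1))
cv2.imwrite('pics/w18c.png',cv2.resize(d['color'][40:300,270:360],None,fx=6,fy=2.3,interpolation=cv2.INTER_CUBIC))
E
```

```text
[[307.5  68.7]
 [311.6 220.6]
 [314.8 344.5]]
```

View pics/w18c.png

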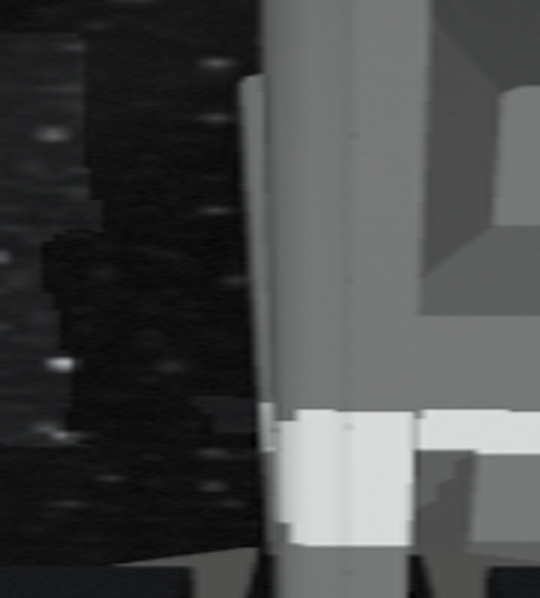

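Request:
send_rows --commands '[[[0.006,-0.002,0.001,0,0.0],[0.005,-0.001,0.001,0,0.0],[0.003,0,0,0,0.0]]]'

```text
time: 31.3
tool_pos: [569.3, 144.9, 179.2]
tcp_rot: [-0.923, 1.49, 0.667]
contact_force: [-0.5, 0.5, -1.3]
grip_width: 8.7
```

```bash
python3 -c "from h import *;q();st();binpose((552.5,215))"
```

```text
t 31.3 [569.3 144.9 179.2] ax [0.0631 0.0497] q [  5.44  26.05  85.28   2.76  64.81 -86.78] dq [ 2.   2.7 -5.1] sum 176.15
t 31.3 pos [569.3 144.9 179.2] jaw 91.2 q [  5.4  26.1  85.3   2.8  64.8 -86.8] F [-0.5  0.5 -1.3] w 8.7 tilt 4.6
bin at [549.7 217.9 106.6] yaw 181.5 zaxis [ 0.057 -0.012]
world err [  2.8  -2.9 -16.6] tool shift [ 0.0165 -0.0017 -0.0037] turn -0.2
```

Request:
send_rows --commands '[[[0.003,0.001,-0.002,0,0.0],[0.003,0.001,-0.001,0,0.0]]]'

```text
time: 31.47
tool_pos: [567.8, 142.3, 172.3]
tcp_rot: [-0.926, 1.49, 0.665]
contact_force: [-0.6, 0.6, -2.3]
grip_width: 8.9
```

```bash
python3 -c "from h import *;q();st();binpose((552.5,215))"
```

```text
t 31.4667 [567.8 142.3 172.3] ax [0.0635 0.0498] q [  5.19  26.21  86.19   2.8   63.73 -87.12] dq [ 1.2  5.2 -6.3] sum 176.14
t 31.47 pos [567.8 142.3 172.3] jaw 91.3 q [  5.2  26.2  86.2   2.8  63.7 -87.1] F [-0.6  0.6 -2.3] w 8.9 tilt 4.6
bin at [548.1 215.3  99.7] yaw 181.5 zaxis [ 0.057 -0.012]
world err [ 4.4 -0.3 -9.7] tool shift [ 0.0099 -0.0037 -0.0009] turn -0.2
```

Request:
send_rows --commands '[[[0.002,0,0,0,0.0],[0.002,-0.001,0,0,0.0]]]'

```text
time: 31.63
tool_pos: [568.5, 142.3, 167.6]
tcp_rot: [-0.92, 1.491, 0.671]
contact_force: [0.3, -0.1, -2.5]
grip_width: 9.1
```

```bash
python3 -c "from h import *;q();st();binpose((552.5,215))"
```

```text
t 31.6333 [568.5 142.3 167.6] ax [0.0625 0.0496] q [  5.19  26.57  86.4    2.81  63.23 -87.15] dq [ 3.  -0.1 -2.5] sum 176.2
t 31.63 pos [568.5 142.3 167.6] jaw 91.2 q [  5.2  26.6  86.4   2.8  63.2 -87.1] F [ 0.3 -0.1 -2.5] w 9.1 tilt 4.6
bin at [548.7 215.2  95. ] yaw 181.5 zaxis [ 0.058 -0.012]
world err [ 3.8 -0.2 -5. ] tool shift [ 0.0052 -0.0034 -0.0006] turn -0.2
```

Request:
send_rows --commands '[[[0.002,0,0,0,0.0],[0.002,0,0,0,0.0]]]'

```text
time: 31.8
tool_pos: [569.3, 142.2, 164.8]
tcp_rot: [-0.937, 1.49, 0.654]
contact_force: [-8.6, -3.5, 21.9]
grip_width: 8.6
```

```bash
python3 -c "from h import *;q();st();binpose((552.5,215))"
```

```text
t 31.8 [569.3 142.2 164.8] ax [0.0642 0.0492] q [  5.19  26.76  86.58   2.79  62.76 -87.17] dq [-0.1  0.2 -1.6] sum 176.1
t 31.8 pos [569.3 142.2 164.8] jaw 91.3 q [  5.2  26.8  86.6   2.8  62.8 -87.2] F [-8.6 -3.5 21.9] w 8.6 tilt 4.6
bin at [549.7 215.1  92.1] yaw 181.5 zaxis [ 0.056 -0.011]
world err [ 2.8 -0.1 -2.1] tool shift [ 0.0023 -0.0027 -0.0003] turn -0.2
```

Request:
send_rows --commands '[[[0,0,0,0,0.0]]]'

```text
time: 31.88
tool_pos: [569.5, 142.1, 165.4]
tcp_rot: [-0.946, 1.489, 0.645]
contact_force: [-0.6, -0.4, -1.0]
grip_width: 8.5
```

```bash
python3 -c "
from h import *
q();st()
import pickle
d=cap('side','s19.png');pickle.dump(d,open('s19.pkl','wb'))
c=cap('scene','c19.png')
o=monitor.get_obs();w=cap('wrist','w19.png');pickle.dump((o,w),open('w19.pkl','wb'))
cv2.imwrite('pics/s19d.png',cv2.resize(d['color'][130:250,235:335],None,fx=6,fy=5,interpolation=cv2.INTER_CUBIC))
cv2.imwrite('pics/c19d.png',cv2.resize(c['color'][215:365,110:280],None,fx=4.5,fy=4,interpolation=cv2.INTER_CUBIC))"
```

```text
t 31.8833 [569.5 142.1 165.4] ax [0.0653 0.0491] q [  5.18  26.71  86.55   2.77  62.78 -87.17] dq [-0.6 -0.5  0.3] sum 176.04
t 31.88 pos [569.5 142.1 165.4] jaw 91.3 q [  5.2  26.7  86.5   2.8  62.8 -87.2] F [-0.6 -0.4 -1. ] w 8.5 tilt 4.7
```

View pics/s19d.png

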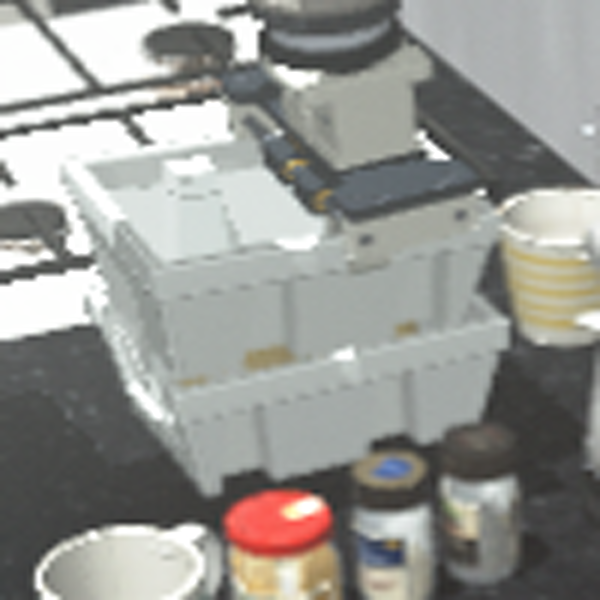

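View pics/c19d.png

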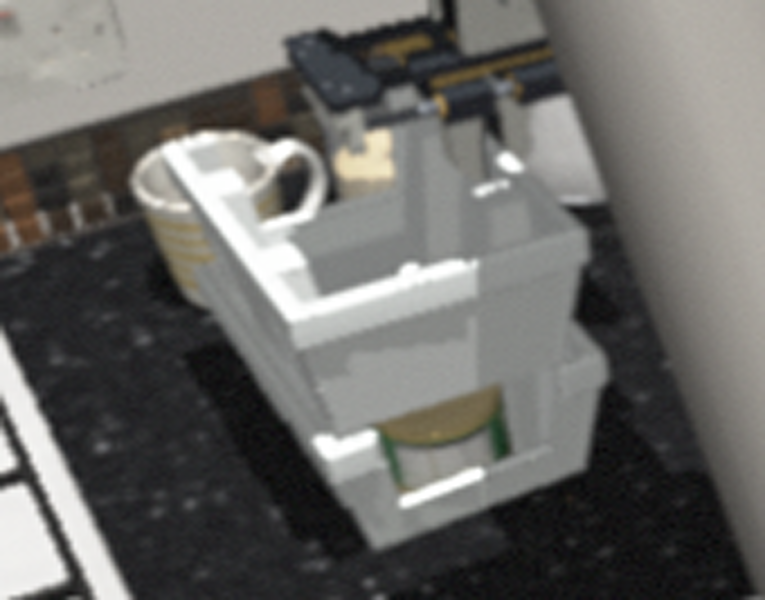

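View pics/w19.png

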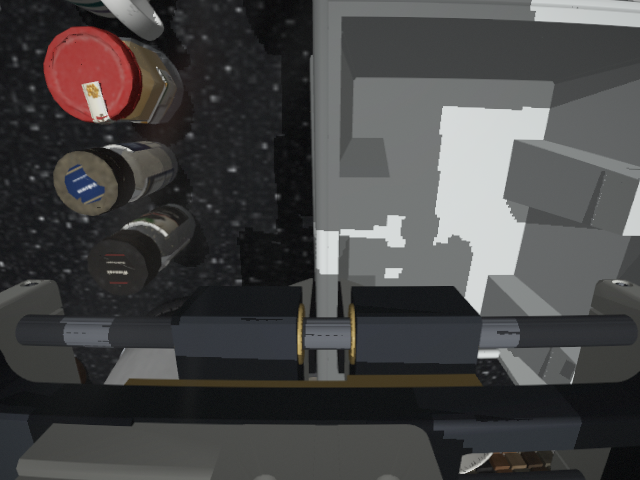

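Request:
send_rows --commands '[[[0,0,0,0,0.011],[0,0,0,0,0.013],[0,0,0,0,0.016],[0,0,0,0,0.02],[0,0,0,0,0.024]]]'

```text
time: 32.45
tool_pos: [569.7, 142.7, 164.9]
tcp_rot: [-0.935, 1.488, 0.656]
contact_force: [0.2, 0.4, 0.7]
grip_width: 22.2
```

```bash
python3 -c "
from h import *
q();st()
import pickle
d=cap('side','s20.png');pickle.dump(d,open('s20.pkl','wb'))
o=monitor.get_obs();w=cap('wrist','w20.png');pickle.dump((o,w),open('w20.pkl','wb'))
cv2.imwrite('pics/s20d.png',cv2.resize(d['color'][130:250,235:335],None,fx=6,fy=5,interpolation=cv2.INTER_CUBIC))"
```

```text
t 32.45 [569.7 142.7 164.9] ax [0.0653 0.0502] q [  5.2   26.77  86.54   2.85  62.72 -87.16] dq [ 0.2 -0.1 -0. ] sum 176.04
t 32.45 pos [569.7 142.7 164.9] jaw 91.2 q [  5.2  26.8  86.5   2.8  62.7 -87.2] F [0.2 0.4 0.7] w 22.2 tilt 4.7
```

View pics/s20d.png

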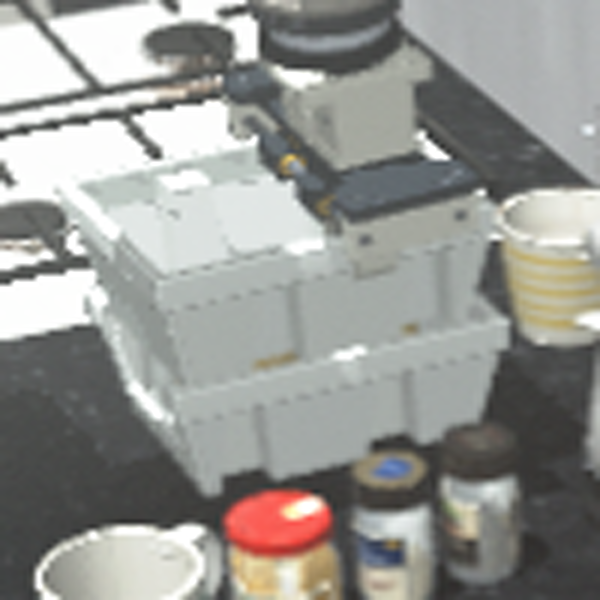

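View pics/w20.png

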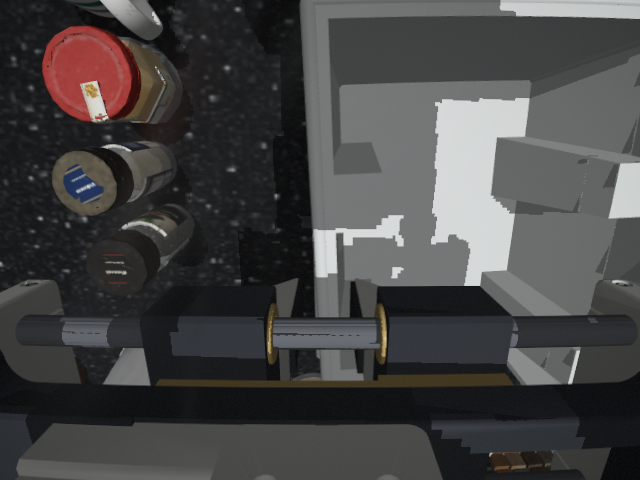

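Request:
send_rows --commands '[[[-0.005,0,0,0,0.028],[-0.01,0,0,0,0.028],[-0.02,0,0,0,0.028],[-0.03,0,0,0,0.028],[-0.04,0,0,0,0.028],[-0.04,0,0,0,0.028],[-0.02,0.02,-0.03,0,0.028],[-0.0,-0.03,-0.03,0,0.028],[-0.0,-0.03,-0.03,0,0.028]]]'

```text
time: 33.3
tool_pos: [592.4, 49.9, 341.5]
tcp_rot: [-0.915, 1.49, 0.685]
contact_force: [1.1, 1.1, -0.2]
grip_width: 28.0
```

```bash
python3 -c "
from h import *
q();st()
import pickle
d=cap('side','s21.png');pickle.dump(d,open('s21.pkl','wb'))
o=monitor.get_obs();w=cap('wrist','w21.png');pickle.dump((o,w),open('w21.pkl','wb'))
cv2.imwrite('pics/s21d.png',cv2.resize(d['color'][130:250,235:335],None,fx=6,fy=5,interpolation=cv2.INTER_CUBIC))"
```

```text
t 33.3 [592.4  49.9 341.5] ax [0.0625 0.0511] q [ -4.29  21.74  66.46   3.19  88.45 -95.98] dq [ 32.8 -57.1  25.8] sum 176.64
t 33.3 pos [592.4  49.9 341.5] jaw 91.8 q [ -4.3  21.7  66.5   3.2  88.4 -96. ] F [ 1.1  1.1 -0.2] w 28.0 tilt 4.6
```

View pics/s21d.png

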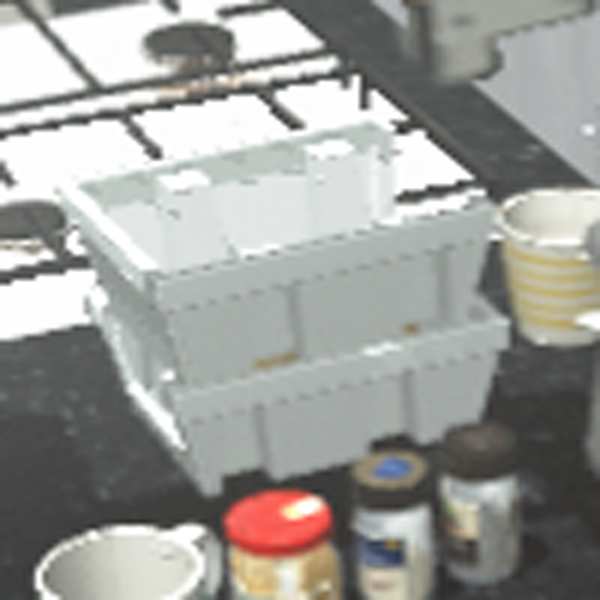

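View pics/w21.png

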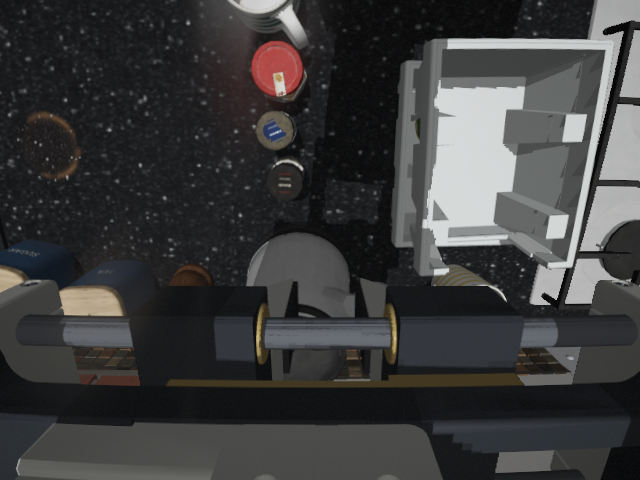

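```bash
python3 - <<'E'
from h import *
import pickle
np.set_printoptions(precision=1,suppress=True)
o,d=pickle.load(open('w21.pkl','rb'))
cv2.imwrite('pics/w21c.png',cv2.resize(d['color'][25:285,380:630],None,fx=3,fy=2.3,interpolation=cv2.INTER_CUBIC))
E
```

```text
(no output)
```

View pics/w21c.png

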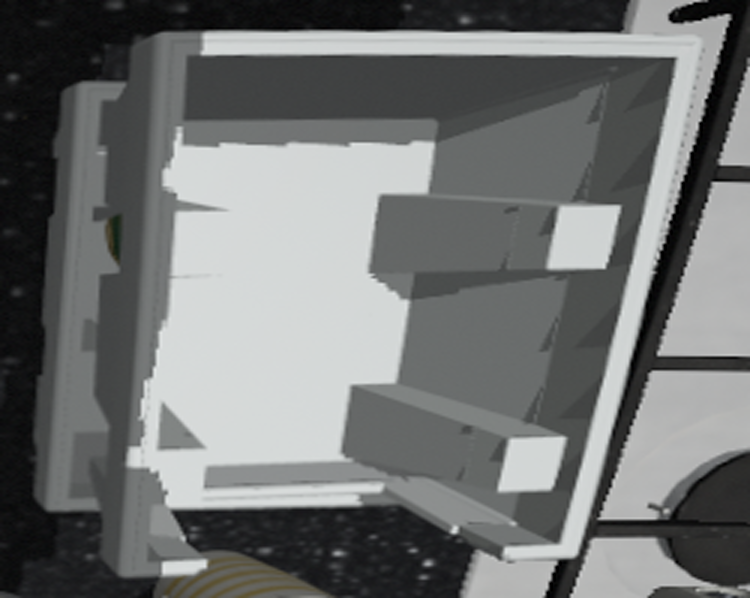

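```bash
python3 - <<'E'
from h import *
import pickle
np.set_printoptions(precision=1,suppress=True)
o,d=pickle.load(open('w21.pkl','rb'))
f=lambda a:np.array(a,float)/[3,2.3]+[380,25]
U=plane(d,f([[140,35],[698,38],[575,555],[105,575]]),190,o)
L=plane(d,f([[65,85],[35,510]]),100,o)
print(U[:,:2],U.mean(0),np.linalg.norm(np.roll(U,-1,0)-U,axis=1));print(L[:,:2],np.linalg.norm(L[0]-L[1]))
for a,b in((U[0],U[3]),(U[1],U[2]),(L[1],L[0])):
    v=a-b;print(np.degrees(np.arctan2(v[1],v[0])))
# top corners in w21 vs height
E
```

```text
[[450.6 125.1]
 [440.8 284.7]
 [643.8 298.8]
 [653.5 137.3]] [547.2 211.5 190. ] [159.9 203.5 161.8 203.3]
[[453.  128. ]
 [656.9 134.8]] 203.9881459476926
-176.5578956018942
-176.024201504778
1.9058800129153757
```

```bash
python3 - <<'E'
from h import *
import pickle
s=pickle.load(open('s21.pkl','rb'));im=s['color']
cv2.imwrite('pics/s21e.png',cv2.resize(im[165:220,240:325],None,fx=9,fy=9,interpolation=cv2.INTER_LINEAR))
# predicted upper/lower rim near edges
b=np.radians(1.9)
def near(cx,cy,yaw,z):
    y=np.radians(yaw);return [[cx+u*np.cos(y)+80*np.sin(y),cy+u*np.sin(y)-80*np.cos(y),z] for u in(-104,104)]
for n,P in(('low',near(552,212,1.9,100)),('up',near(547,212,3.7,190))):
    print(n,((proj(s,P)-[240,165])*9).round(0))
E
```

```text
low [[223. 396.]
 [726. 257.]]
up [[196. 192.]
 [712.  50.]]
```

View pics/s21e.png

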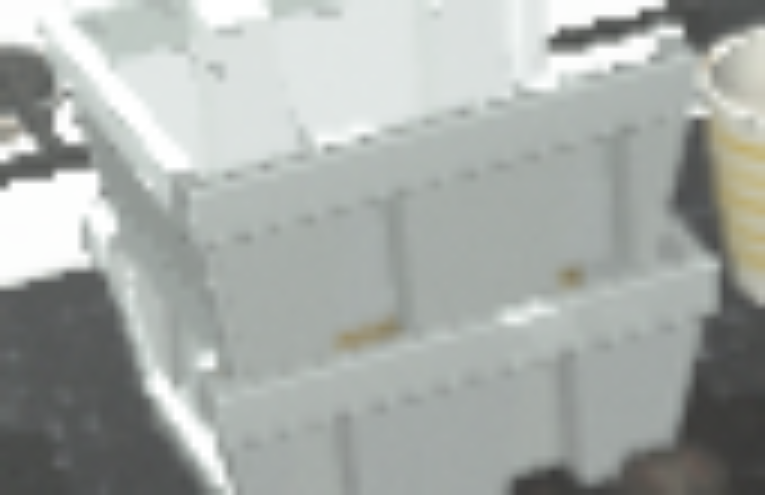

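Request:
send_rows --commands '[[[-0.01,0,-0.02,0,0.03],[0,0,-0.02,0,0.03],[0,0,0,0,0.03],[0,0,0,0,0.03]]]'

```text
time: 33.73
tool_pos: [595.3, 4.0, 349.8]
tcp_rot: [-0.917, 1.491, 0.675]
contact_force: [0.0, 0.5, 0.2]
grip_width: 29.6
```

```bash
python3 - <<'E'
from h import *
import pickle
st();c=cap('scene','c22.png');s=cap('side','s22.png')
cv2.imwrite('pics/c22d.png',cv2.resize(c['color'][215:365,110:280],None,fx=4.5,fy=4,interpolation=cv2.INTER_CUBIC))
def rect(cx,cy,yaw,z):
    y=np.radians(yaw);return np.array([[cx+u*np.cos(y)-v*np.sin(y),cy+u*np.sin(y)+v*np.cos(y),z] for u,v in[(104,80),(104,-80),(-104,-80),(-104,80)]])
print(((proj(c,rect(552,212,1.9,100))-[110,215])*[4.5,4]).round(0),((proj(c,rect(547,212,3.7,190))-[110,215])*[4.5,4]).round(0))
E
```

```text
t 33.73 pos [595.3   4.  349.8] jaw 91.3 q [  -8.8   21.9   64.9    3.4   90.  -100. ] F [0.  0.5 0.2] w 29.6 tilt 4.6
[[197. 263.]
 [454. 179.]
 [612. 350.]
 [332. 454.]] [[163. 158.]
 [430.  71.]
 [603. 233.]
 [313. 340.]]
```

View pics/c22d.png

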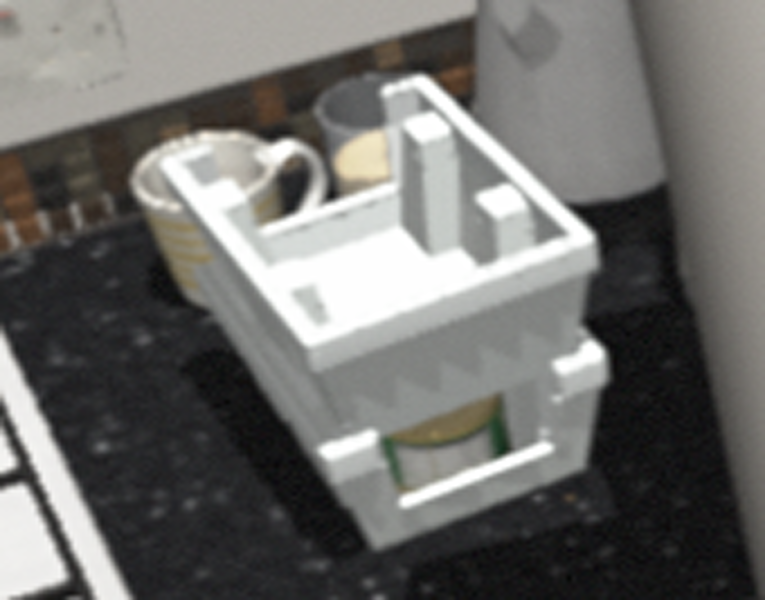

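View pics/s22.png

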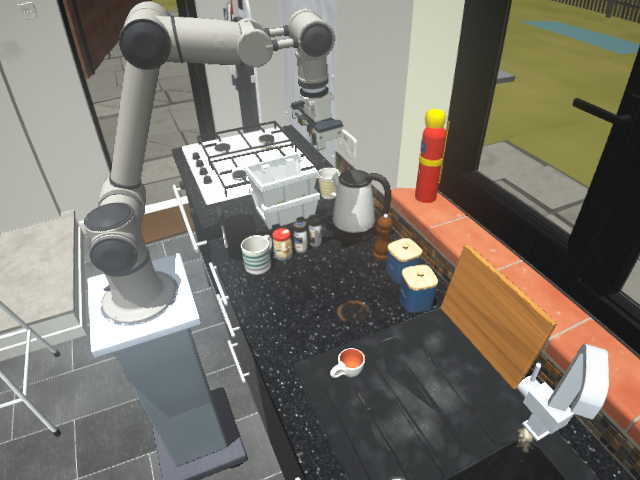

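```bash
python3 - <<'E'
from h import *
c=cv2.imread('pics/c22.png')
cv2.imwrite('pics/c22e.png',cv2.resize(c[245:355,140:250],None,fx=7,fy=5.4,interpolation=cv2.INTER_LINEAR))
E
```

```text
(no output)
```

View pics/c22e.png

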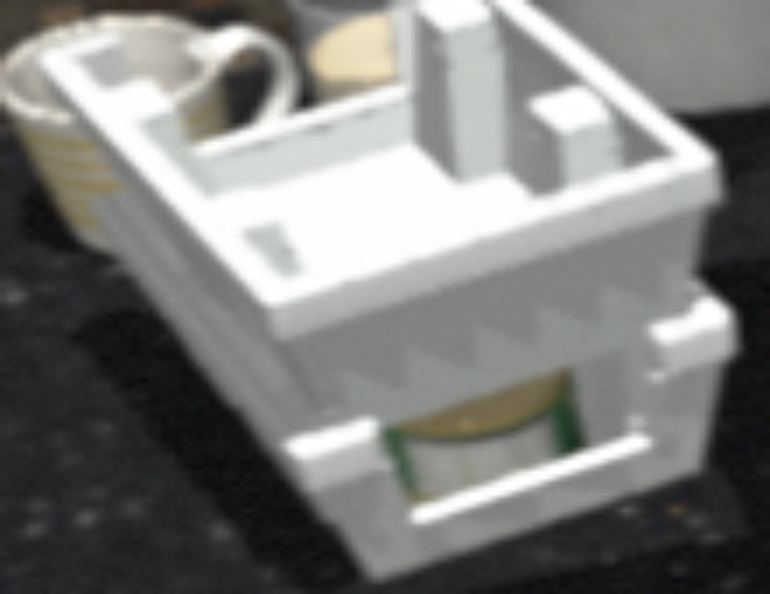

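```bash
python3 -c "
from plant import close_job
print(close_job())"
```

```text
the job is handed in; nothing more can be done
None
```

The empty bin is stacked on the full one, turned the opposite way and standing level on its ledges. I handed the job in at 33.8 s of the 72 s. `close_job()` reports no verdict, so the figures below are my own camera measurements.

**What I did:** My first way of turning the full bin, with open fingers against its ribs, missed the ribs and moved nothing. I then held its rim loosely between the fingers and turned it flat on the worktop. The empty bin I turned flat on the worktop the same way, then gripped, carried over, set down gently and released.

**Last checks:**
- **Full bin:** its cut-away front faces the front edge to within about 2° (limit about 14°). I saw no lift or tipping, and the tins look upright.
- **Empty bin:** it sits about 5 mm off centre along the length and about 0 mm across (limit 11 mm), and about 2° off an exact half turn (limit about 7°).
- **Height and level:** about 90 mm between undersides, agreeing within 1 to 3 mm at the corners I could see in the side and scene views.
- **Bystanders:** all looked in place in the last pictures, though I did not measure each one.

**What disagreed or went less well:**
- **Side camera:** on its own it read about 10 mm off the wrist camera, so I used it only to compare the two bins.
- **Tool tilt:** it drifted up to 7° while working. The empty bin therefore touched down tilted about 3°, with a brief force of about 22 N (limit 60 N), and its raised end dropped about 5 mm on release. It looks level now.

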